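Load the vial plate and hold the light shield at its index

ROBOT

A 6-joint arm with a two-finger parallel gripper is mounted at the origin on the work surface. World frame = base frame: x ahead of the robot, y to its left, z up, the work surface at z = 0. Lengths are in m, angles in rad, forces in N, time in s.
With the tool pointing down it reaches from about 0.375 to 0.9 m from the base axis. Payload 3.1 kg.
Tool frame: the origin (TCP) lies at the very end of the fingers, on their centre line; the grasp point (between the pads) lies 19 mm behind it; z points along the fingers, y is the direction in which the jaws open and shut (so a half turn about z gives the same grasp; the last joint's range is limited). The gripper opens to 87 mm and grips with 3 to 60 N. Pads are 19 mm wide; open, the fingers measure 117 mm over their backs; the gripper's body (75 mm by 190 mm) begins 51 mm behind the grasp point.
Start: joints at [-1.298, 0.527, 1.433, -0, 1.181, -0.178], TCP at [0.272, -0.563, 0.223] pointing down, gripper open.
Joint ranges: [-3.08, 3.08], [-0.75, 2.2], [0.22, 2.44], [-1.43, 4.57], [0, 2.65], [-2.85, 2.85]. Speed limits (rad/s): [2.79, 2.79, 3.14, 3.14, 3.14, 3.14].

INTERFACE

Orientations are given as a unit quaternion [x, y, z, w].
In Python, from rig import robot gives the robot as it stands. The module is installed in compiled form; this text tells all that it offers.
- The arm moves only by the tool send_rows, never from a script. Its argument "deltas" is a list of rows, each an object of numbers: "tx", "ty", "tz": the shift along the tool's x, y, z in cm; "rx", "ry", "rz": the turn, a rotation vector about the tool's x, y, z in rad. A call has 1 to 5 rows; each row is the pose to reach, as a shift and turn from the pose commanded when the call began, along the tool's axes at that moment; what a row does not reach only later rows make up. A row lasts 1/12 s, in which the tool goes at most 41.7 mm and 7.16 degrees, less where a joint would pass 70% of its speed; a pose out of reach is approached as far as the arm can. A call with a gripper value outside its range is refused whole. "claw" is the finger opening in cm, from 0 to 8.7, set as the call begins (left out, the last holds). The fingers move at their own pace and stop on an object; "squeeze" is the grip in N (left out, the last holds). Time passes only in rows, so rows that repeat a pose let the fingers close. It gives the time, the measured TCP pose, the force and the opening at its end, in the units of the state.
- robot.get_obs(): the state, without advancing time (a new reading comes with each control period).
- robot.camera(name): name is "side" or "top"; returns a dict with "color" (480x640x3 uint8, red, green, blue), "z_map" (480x640 float32, m along the optical axis (not along the pixel's ray), 0 where there is no reading), "intrinsics" (3x3 intrinsics, pixels), "distortion" ([k1, k2, p1, p2, k3] as OpenCV has them; the pictures are not rectified), "R" (3x3) and "t" (3): a world point X has camera coordinates R X + t. Camera axes: x right, y down, z forward; pixel columns grow to the right and rows downward; lengths in m; the calibration is good to about 2 mm. A picture is of the moment at which its call begins.
- robot.hand_in(): hands the job in, once; it reports no verdict.
Trained networks look in the newest picture that a camera, given by its name, has taken for a name from the list of things; names that differ only in an ending like _2 or _b are one class to them, and where a whole thing is asked for, a point or a joint stands for the part that bears it (a point fixed in the world has none). Each returns a list of dicts, best first, with "p" (0 to 1); they miss things now and then, are a little off and sometimes report something else, mostly with a low value. They report only what shows in the picture. A call takes as long as a camera call. They do not tell look-alikes from the thing itself.
- robot.outline_of(label, camera): "pixels" (480x640 bool, what is visible of it) and "xy" ([column, row] in pixels, amid what is visible of it).
- robot.tip_of(label, camera): "xy" ([column, row] in pixels: a listed point, or the origin of a listed thing).
The state is a dict: "time": time; "q": joint angles; "joint_velocities": joint speeds; "joint_torque": joint torques, N m; "position": TCP position; "tool_rot": TCP orientation; "ft_force": force on the tool from outside, world axes, zero at the start; "moment": the same for the moment, N m; "grip_width": finger opening in m.
Only numpy, scipy, OpenCV 4.12 (cv2) and the standard library are available. Lean on these libraries where they do the work, as an engineer would, in place of code of your own. Each camera call takes 0.05 s, during which the arm holds its last target.

TASK

Fit the ribbed vial plate over the two locating pins of the white sample stage so that it lies flush, and let go of it. Then swing up the stage's hinged light shield by its bow handle until it lines up with the index arm at the end of the hinge, and finish while still holding it there, since it falls back if let go. Leave the index arm and everything else around as it is.

Things in the scene. Friction and masses are not known exactly. Their poses are not given: they have to be found in the camera images.
- stage: fixed white instrument; own frame (mm): x -115 to 115, y -200 to 85, deck 50 high. Origin on the table under the middle of the shield's hinge; x runs along the hinge, +y towards the shield's handle, -y to the pin bay. Yaw within 0.25 rad of 0. A grey block (x -80..80, y 8..83) under the shield is 70 high. At x = 100, y > 0 a thin upright arc scale, radius 75 about the hinge, rises to 153
- bay (a point): point on the stage's flat deck midway between the two steel locating pins, at (0, -100, 50) mm in the stage's frame, axes as the stage's. The pins are 50 mm either way from it along y, 8 mm thick, 20 mm tall, the top 6 mm tapered. The seated plate's origin comes to this point
- plate: loose vial plate of bare aluminium, 84 (x) by 130 (y) by 8 mm thick, 0.2 to 0.4 kg, ten dark round wells, two 10 mm through holes at y = +50 and -50 mm, x = 0; fits either way round. Grip rib in the middle: 12 mm thick (x), 46 mm long (y), rising to 39 mm above the underside. Origin: centre of the underside. Lies flat on the table at the start, yaw within 0.3 rad of 0
- shield (a joint): angle of the light shield (rad), an aluminium panel 160 mm long (along the hinge), 5 mm thick, reaching 90 mm from the hinge, with a steel bow handle in the same plane beyond its free edge; 0.28 kg in all. 0: lying level on its stops, as at the start; grows as it swings up about the hinge, limit 1.5. It falls back freely when let go
- hinge (a point): point on the hinge axis midway along the shield, at (0, 0, 75) mm in the stage's frame; the axis is the stage's x
- handle (a point): middle of the bow handle's round bar, at 140 mm from the hinge axis in the panel's plane. The bar is 10 mm thick, 130 mm long between its end arms, parallel to the hinge, with a clear gap of 45 mm to the panel's edge. With the shield level it is 75 mm above the table, nothing below it. Own y points from the hinge to the bar
- index (a joint): angle of the index arm (rad), in the same sense and about the same axis as joint shield: the shield is lined up when joint shield equals it. Set between 0.6 and 1.1; held only by friction, do not move it
- index_tip (a point): tip of the index arm, a thin dark steel pointer with a diamond head, 105 mm long, on the hinge axis 109 mm along the stage's +x from the hinge's middle, just outside the arc scale. Own y points from the hinge to the tip
- blank: bystander: plain aluminium cover plate without holes, 80 by 100 by 8 mm, with a round 24 mm knob, 30 mm high in all; origin centre of underside
- vial: bystander: small amber vial with cap, 22 mm across, 34 mm high, standing on the stage's deck near its corner at +x, -y; origin centre of underside
- bottle_a: bystander: glass bottle with cap, 90 mm across, 200 mm high, far left; origin centre of underside
- bottle_b: bystander: glass bottle with cap, 80 mm across, 170 mm high, far right; origin centre of underside
- cup: bystander: white paper cup, 76 mm across, 100 mm high, on the left; origin centre of underside
- tray: bystander: open divided plastic tray, 80 by 130 by 30 mm, beyond the stage on the right; origin centre of underside
- driver: bystander: screwdriver lying on the table near the robot on the left; origin under its middle
- carton: bystander: cardboard carton, 70 by 160 by 50 mm, beyond the stage on the left; origin centre of underside
Mind the look-alikes: they are no part of the job. What is shaped like the plate but pink is not meant.

How it is judged:
By the outcome, as a careful person would: the job done as asked, in the order asked, and still so for the second after the job is handed in, while the arm keeps its last pose, push and grip.
It also fails if it takes over 67 s, if anything falls off the work surface, if the arm or the gripper's body presses on something with over 40 N, if the wrist force passes 120 N, or if a joint passes its speed limit or range.

## Working session

There is one attempt and no reset: what is moved stays moved. The work goes in short steps, Python scripts to look and compute and a tool call to move; the robot and the scene stay as the last step left them, time stands still between calls to the robot, and variables do not carry over. Pictures are saved under pics/ and viewed, and the job is handed in when it is done.

Besides the shell and the picture viewer there is one more tool, called after ">>>" by a JSON object that holds its "op" and its "data". send_rows: Moves the arm, as the interface text tells. Its arguments: {"type":"object","properties":{"deltas":{"type":"array","items":{"type":"object","properties":{"tx":{"type":"number"},"ty":{"type":"number"},"tz":{"type":"number"},"rx":{"type":"number"},"ry":{"type":"number"},"rz":{"type":"number"}}}},"claw":{"type":"number"},"squeeze":{"type":"number"}},"required":["deltas"]}

```bash
ls; mkdir -p pics
cat > h.py <<'E'
import numpy as np, cv2
from rig import robot
def cam(n,name=None):
    c=robot.camera(n)
    if name: cv2.imwrite('pics/%s.png'%name,c['color'][:,:,::-1])
    return c
def w2p(c,X):
    X=np.atleast_2d(np.array(X,float))
    r,_=cv2.Rodrigues(np.array(c['R']))
    return cv2.projectPoints(X.reshape(-1,1,3),r,np.array(c['t'],float),np.array(c['intrinsics']),np.array(c['distortion']))[0].reshape(-1,2)
def ray(c,xy):
    u=cv2.undistortPoints(np.array(xy,float).reshape(-1,1,2),np.array(c['intrinsics']),np.array(c['distortion'])).reshape(-1,2)
    R=np.array(c['R']);o=-R.T@np.array(c['t'])
    d=np.c_[u,np.ones(len(u))]@R
    return o,d
def onz(c,xy,z):
    o,d=ray(c,xy); return o+d*((z-o[2])/d[:,2])[:,None]
def depthpts(c,mask=None):
    z=c['z_map']; m=z>0
    if mask is not None: m&=mask
    v,u=np.nonzero(m); o,d=ray(c,np.c_[u,v]); return o+d*z[v,u][:,None], np.c_[u,v]
def tri(c1,p1,c2,p2):
    o1,d1=ray(c1,p1);o2,d2=ray(c2,p2);out=[]
    for a,b in zip(d1,d2):
        A=np.c_[a,-b];s=np.linalg.lstsq(A,o2-o1,rcond=None)[0]
        P,Q=o1+a*s[0],o2+b*s[1]; out.append(np.r_[(P+Q)/2,np.linalg.norm(P-Q)])
    return np.array(out)
E
python3 - <<'E'
from h import *
o=robot.get_obs();print({k:np.round(v,3) for k,v in o.items()})
for n in('top','side'):
    c=cam(n,n+'0');print(n,np.round(-np.array(c['R']).T@c['t'],3),np.round(c['R'],2).tolist(),np.round(c['distortion'],3),c['intrinsics'])
    for l in['stage','plate','blank','vial','shield','index']:
        for d in robot.outline_of(l,n)[:3]: print(n,'O',l,round(d['p'],2),np.round(d['xy']),d['pixels'].sum())
    for l in['bay','plate','hinge','handle','index_tip','blank','vial']:
        for d in robot.tip_of(l,n)[:3]: print(n,'T',l,round(d['p'],2),np.round(d['xy'],1))
print(robot.get_obs()['time'])
E
```

```text
pics
{'time': np.float64(0.0), 'q': array([-1.299,  0.528,  1.434,  0.   ,  1.181, -0.179]), 'joint_velocities': array([ 0.002, -0.001,  0.   , -0.   , -0.   ,  0.   ]), 'joint_torque': array([ 1.0000e-03, -4.4004e+01, -1.7659e+01,  6.3000e-02,  5.8000e-02,
       -0.0000e+00]), 'position': array([ 0.272, -0.562,  0.222]), 'tool_rot': array([ 0.975,  0.223, -0.   , -0.001]), 'ft_force': array([-0.401, -0.272,  0.62 ]), 'moment': array([0.004, 0.037, 0.075]), 'grip_width': np.float64(0.087)}
top [0.384 0.005 1.272] [[0.01, -1.0, 0.01], [-0.99, -0.02, -0.12], [0.12, -0.01, -0.99]] [-0.072  0.     0.     0.     0.   ] [[498.12918161   0.         323.50227517]
 [  0.         498.12918161 236.92434886]
 [  0.           0.           1.        ]]
top O stage 0.81 [292. 233.] 11426
top O plate 0.89 [458. 285.] 1694
top O plate 0.81 [532. 288.] 1648
top O plate 0.57 [448. 339.] 773
top O blank 0.76 [451. 224.] 1099
top O shield 0.71 [256. 221.] 2948
top O shield 0.51 [224. 317.] 424
top O shield 0.29 [294. 231.] 11280
top O index 0.68 [249. 144.] 2018
top O index 0.47 [264. 178.] 24
top T bay
[... 459 characters left out ...]
90.57533297 238.65699443]
 [  0.           0.           1.        ]]
side O plate 0.88 [392. 162.] 600
side O plate 0.69 [381. 188.] 699
side O plate 0.64 [421. 205.] 268
side O blank 0.76 [328. 185.] 460
side O blank 0.74 [278. 271.] 2384
side O vial 0.65 [290. 216.] 108
side O vial 0.37 [327. 189.] 479
side O shield 0.56 [278. 273.] 2399
side O index 0.61 [240. 237.] 94
side O index 0.36 [187. 284.] 2068
side T bay 0.69 [308.9 250.4]
side T plate 0.9 [389.4 163.4]
side T plate 0.83 [381. 191.]
side T plate 0.64 [291.3 283. ]
side T hinge 0.59 [286.7 262.4]
side T handle 0.91 [255.7 299.4]
side T index_tip 0.42 [232.8 223.1]
side T blank 0.81 [327.1 186.8]
side T vial 0.57 [290.9 220.1]
1.4
```

View pics/top0.png

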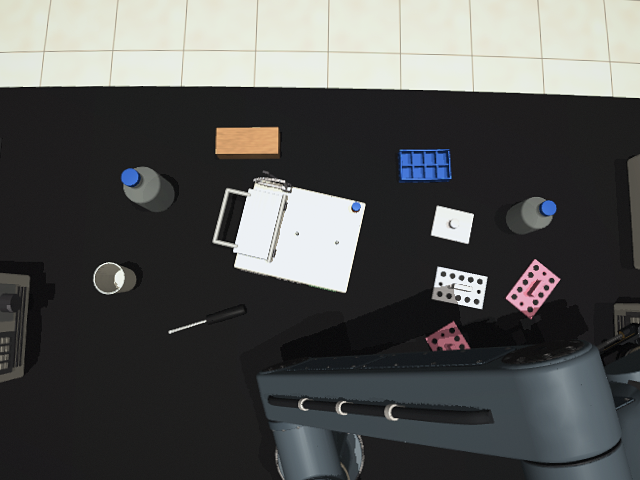

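View pics/side0.png

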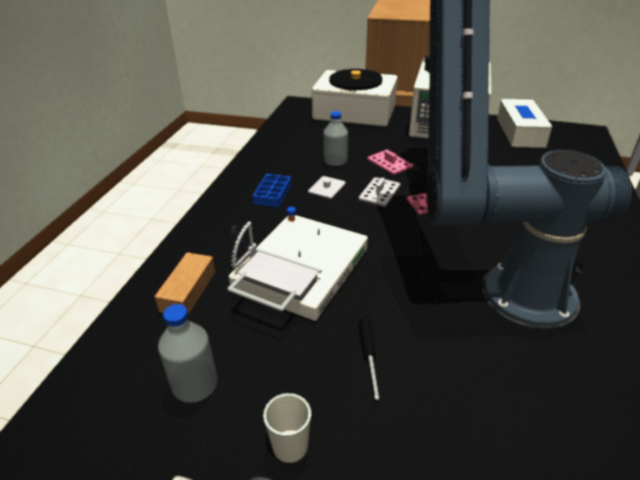

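Run:
```python
from h import *
import pickle
C={}
for n in('top','side'):
    c=cam(n);C[n]=c
pickle.dump(C,open('C0.pkl','wb'))
t=C['top'];s=C['side']
for n,lst in (('top',[(210,160,170,150),(425,255,75,60)]),('side',[(225,200,150,120),(350,170,60,45)])):
    for i,(x,y,w,h) in enumerate(lst):
        im=C[n]['color'][y:y+h,x:x+w,::-1]; f=min(800/w,600/h)
        cv2.imwrite(f'pics/{n}_z{i}.png',cv2.resize(im,None,fx=f,fy=f,interpolation=cv2.INTER_CUBIC)); print(n,i,f)
print('plate',onz(t,[[459,286]],0.008),'hinge',tri(t,[[274.8,227.8]],s,[[286.7,262.4]]),'handle',tri(t,[[219.5,213.9]],s,[[255.7,299.4]]),'idx',tri(t,[[262.3,171.1]],s,[[232.8,223.1]]),'bay',tri(t,[[313.9,241.1]],s,[[308.9,250.4]]))
P,uv=depthpts(t);m=(abs(P[:,0]-.37)<.4)&(abs(P[:,1])<.4)
print(np.percentile(P[m,2],[1,10,50,90,99]))
```

```text
top 0 4.0
top 1 10.0
side 0 5.0
side 1 13.333333333333334
plate [[ 0.42075785 -0.34975593  0.008     ]] hinge [[0.55495705 0.11650422 0.07208865 0.00234931]] handle [[0.58297328 0.25122782 0.07460676 0.00537573]] idx [[0.66755233 0.13817147 0.17883768 0.00084921]] bay [[0.52900696 0.02154369 0.03890213 0.00494823]]
[-0.00686295 -0.00382875  0.00354524  0.80450047  0.83091699]
```

View pics/top_z0.png

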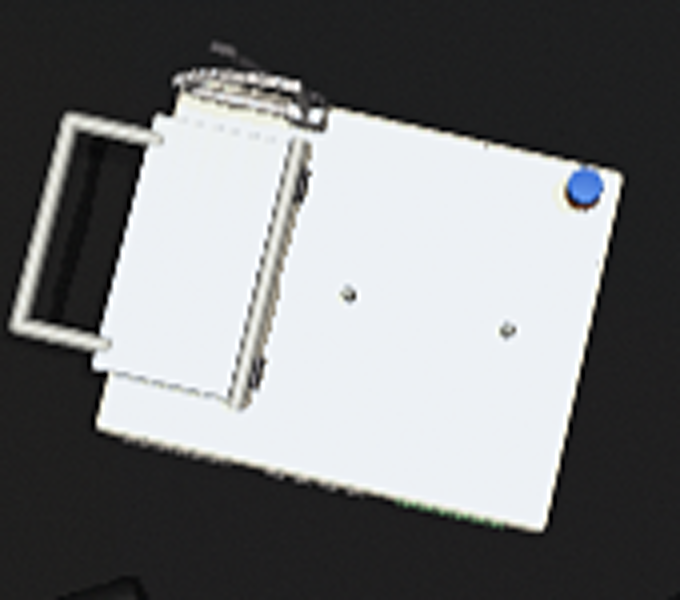

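View pics/top_z1.png

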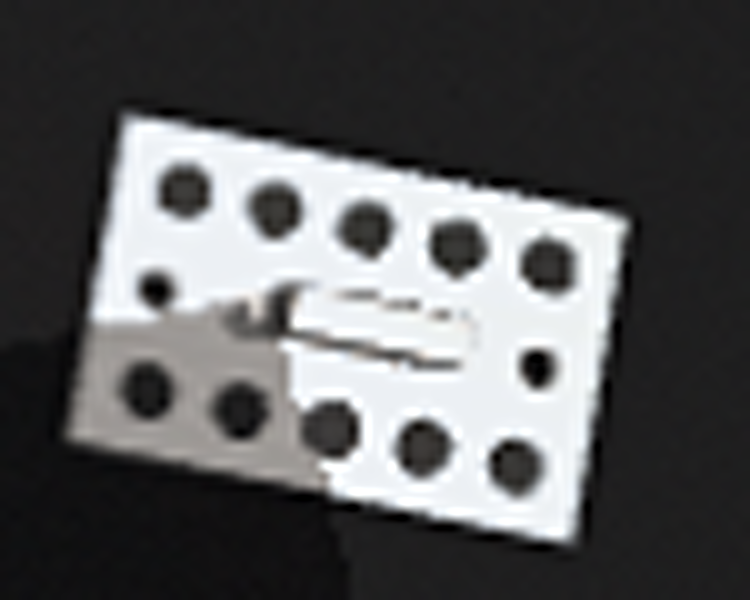

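View pics/side_z0.png

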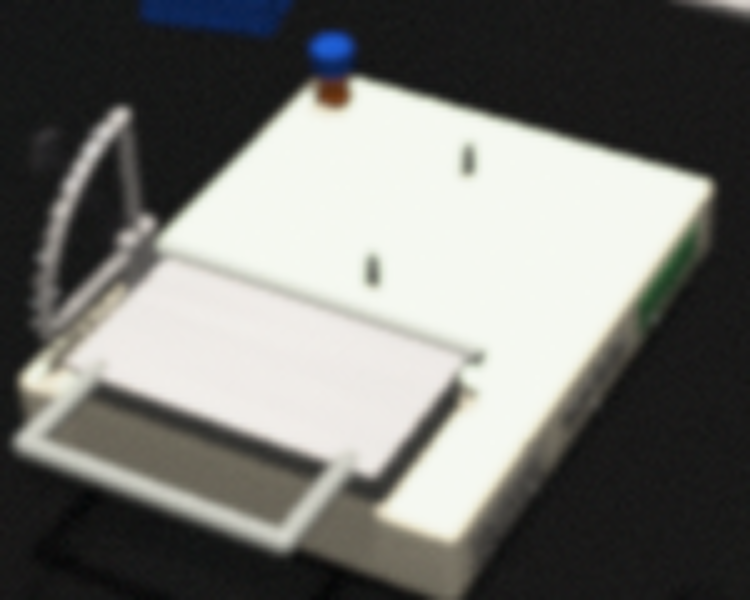

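View pics/side_z1.png

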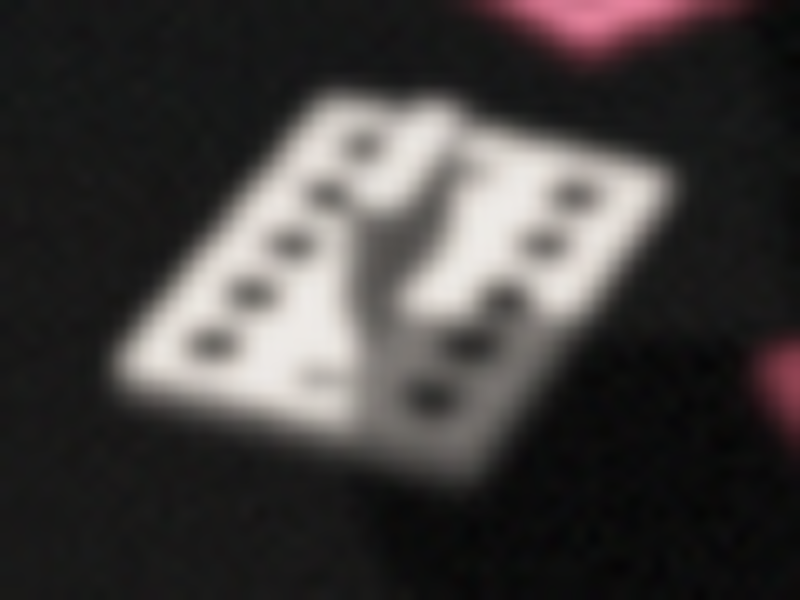

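```bash
cat > fit.py <<'E'
from h import *
import pickle
from scipy.optimize import least_squares
C=pickle.load(open('C0.pkl','rb'))
def Z(lst,x0,y0,f): return (np.array(lst,float)+.5)/f-.5+[x0,y0]
def pose(p,M,z0=0):
    c,s=np.cos(p[2]),np.sin(p[2]);M=np.array(M,float)
    return np.c_[p[0]+c*M[:,0]-s*M[:,1],p[1]+s*M[:,0]+c*M[:,1],M[:,2]+z0]
top=[((115,-200,50),(622,175)),((-115,-200,50),(545,530)),((-115,85,50),(97,430)),((0,-50,70),(349,293)),((0,-150,70),(508,329))]
side=[((-115,-200,50),(713,183)),((-115,85,50),(455,542)),((115,85,50),(22,380)),((0,-150,70),(468,147)),((0,-50,70),(372,257)),((0,-150,50),(468,173)),((0,-50,50),(372,284))]
pt=[((0,50,8),(155,290)),((0,-50,8),(538,368)),((42,65,8),(122,112)),((42,-65,8),(632,215)),((-42,-65,8),(577,548)),((-42,65,8),(65,440)),
 ((0,0,8),(350,330))]
ps=[((42,-65,8),(325,92)),((-42,-65,8),(680,178)),((-42,65,8),(485,480)),((42,65,0),(118,390)),((0,50,8),(322,378)),((-42,65,0),(480,492))]
pt=pt[:6]
def solve(top,side,zt,zs,p0,free=True):
    T=np.array([a for a,_ in top])/1000.;S=np.array([a for a,_ in side])/1000.
    ut=Z([b for _,b in top],*zt);us=Z([b for _,b in side],*zs)
    def r(p):
        return np.r_[(w2p(C['top'],pose(p,T,p[3]))-ut).ravel(),(w2p(C['side'],pose(p,S,p[3]))-us).ravel()]
    R=least_squares(r,p0+[0],loss='soft_l1')
    print(np.round(R.x,4));e=r(R.x).reshape(-1,2);print(np.round(e[:len(T)],1).tolist());print(np.round(e[len(T):],1).tolist())
    # camera-separate
    for n,A,u in(('top',T,ut),('side',S,us)):
        q=least_squares(lambda p:(w2p(C[n],pose(p,A))-u).ravel(),p0,loss='soft_l1');print(n,np.round(q.x,4),round(q.cost,2))
    return R.x
if __name__=='__main__':
    ps_=solve(top,side,(210,160,4),(225,200,5),[.55,.116,-.2])
    pp=solve(pt,ps,(425,255,10),(350,170,40/3),[.42,-.35,-.2])
    o,d=ray(C['top'],[[0,0]])
    # index angle
    import itertools
    for a in np.arange(.6,1.11,.1):
        M=[[.109,.105*np.cos(a),.075+.105*np.sin(a)],[.109,0,.075]]
        print(round(a,2),*[np.round(w2p(C[n],pose(ps_,M)),1).tolist() for n in C])
E
python3 fit.py
```

```text
[ 0.5533  0.1117 -0.2062 -0.0019]
[[0.8, -1.0], [0.4, 0.6], [-0.7, -0.1], [-0.1, -0.2], [0.2, -0.2]]
[[0.4, -0.1], [0.1, 0.2], [-1.2, 0.5], [0.1, -0.6], [0.1, -0.5], [0.2, 0.5], [0.4, 0.6]]
top [ 0.5528  0.1121 -0.2062] 1.42
side [ 0.553   0.1133 -0.2057] 1.68
[ 0.4168 -0.3501 -0.187   0.0018]
[[0.1, 0.1], [0.1, 0.0], [0.5, 0.5], [-0.9, 0.3], [-0.8, -0.5], [0.5, 0.2]]
[[0.5, 0.6], [-0.8, -0.0], [-0.6, -1.9], [0.3, 0.6], [0.1, -0.0], [-0.4, -0.5]]
top [ 0.4172 -0.3507 -0.1894] 1.27
side [ 0.4167 -0.3523 -0.1861] 2.27
0.6 [[249.2, 171.3], [286.8, 185.0]] [[224.6, 248.1], [249.2, 247.3]]
0.7 [[251.3, 171.0], [286.8, 185.0]] [[225.8, 243.6], [249.2, 247.3]]
0.8 [[253.9, 170.8], [286.8, 185.0]] [[227.3, 239.0], [249.2, 247.3]]
0.9 [[256.8, 170.7], [286.8, 185.0]] [[229.0, 234.6], [249.2, 247.3]]
1.0 [[260.1, 170.9], [286.8, 185.0]] [[230.9, 230.3], [249.2, 247.3]]
1.1 [[263.7, 171.1], [286.8, 185.0]] [[233.0, 226.2], [249.2, 247.3]]
```

```bash
cat >> h.py <<'E'
from scipy.spatial.transform import Rotation as Ro
ST=(0.5530,0.1122,-0.2062)
def st(x,y,z):
    c,s=np.cos(ST[2]),np.sin(ST[2]); return np.array([ST[0]+c*x-s*y,ST[1]+s*x+c*y,z])
def goal(xyz,yy):
    """tool down, tool y axis at world angle yy"""
    o=robot.get_obs();R=Ro.from_quat(o['tool_rot'])
    y=np.array([np.cos(yy),np.sin(yy),0]);z=np.array([0,0,-1.]);x=np.cross(y,z)
    G=Ro.from_matrix(np.c_[x,y,z])
    t=R.inv().apply(np.array(xyz)-o['position'])*100;r=(R.inv()*G).as_rotvec()
    print('t',round(float(o['time']),2),'pos',np.round(o['position'],4),'F',np.round(o['ft_force'],1),'w',round(float(o['grip_width']),4),'| d cm',np.round(t,2),'rot',np.round(r,3))
    print('tool x',np.round(R.apply([1,0,0]),3),'tool y',np.round(R.apply([0,1,0]),3))
E
python3 -c "
from h import *
goal([.417,-.351,.10],-.188)
print(st(0,-.1,.05),st(0,.14,.075))"
```

```text
t 1.5 pos [ 0.2723 -0.5625  0.2226] F [-0.1 -0.2 -0.3] w 0.0871 | d cm [ 22.24 -12.74  12.26] rot [-0.     0.    -0.932]
tool x [ 0.9    0.436 -0.   ] tool y [ 0.436 -0.9    0.   ]
[0.53252581 0.0143184  0.05      ] [0.58166386 0.24923424 0.075     ]
```

>>> {"op": "send_rows", "data": {"deltas": [{"tx": 22.24, "ty": -12.74, "tz": 12.26, "rz": -0.932}, {"tx": 22.24, "ty": -12.74, "tz": 12.26, "rz": -0.932}, {"tx": 22.24, "ty": -12.74, "tz": 12.26, "rz": -0.932}, {"tx": 22.24, "ty": -12.74, "tz": 12.26, "rz": -0.932}, {"tx": 22.24, "ty": -12.74, "tz": 12.26, "rz": -0.932}], "claw": 6}}

```text
schema error: expected keys tx, ty, tz, rx, ry, rz
```

```bash
python3 -c "
from h import *
goal([.417,-.351,.10],-.188)"
```

```text
t 1.5 pos [ 0.2723 -0.5625  0.2226] F [-0.1 -0.2 -0.3] w 0.0871 | d cm [ 22.24 -12.74  12.26] rot [-0.     0.    -0.932]
tool x [ 0.9    0.436 -0.   ] tool y [ 0.436 -0.9    0.   ]
```

>>> {"op": "send_rows", "data": {"deltas": [{"tx": 22.24, "ty": -12.74, "tz": 12.26, "rx": 0, "ry": 0, "rz": -0.932}, {"tx": 22.24, "ty": -12.74, "tz": 12.26, "rx": 0, "ry": 0, "rz": -0.932}, {"tx": 22.24, "ty": -12.74, "tz": 12.26, "rx": 0, "ry": 0, "rz": -0.932}, {"tx": 22.24, "ty": -12.74, "tz": 12.26, "rx": 0, "ry": 0, "rz": -0.932}, {"tx": 22.24, "ty": -12.74, "tz": 12.26, "rx": 0, "ry": 0, "rz": -0.932}], "claw": 6}}

```text
time: 1.92
position: [0.3791, -0.4063, 0.1322]
tool_rot: [0.857, 0.515, 0.0, 0.0]
ft_force: [0.2, -0.3, -0.1]
grip_width: 0.0635
```

```bash
python3 -c "
from h import *
goal([.417,-.351,.10],-.188)"
```

```text
t 1.92 pos [ 0.3791 -0.4063  0.1322] F [ 0.2 -0.3 -0.1] w 0.0635 | d cm [6.66 0.74 3.22] rot [ 0.001  0.001 -0.302]
tool x [ 0.47   0.882 -0.   ] tool y [ 0.882 -0.47   0.001]
```

>>> {"op": "send_rows", "data": {"deltas": [{"tx": 6.7, "ty": 0.7, "tz": 3.2, "rx": 0, "ry": 0, "rz": -0.304}, {"tx": 6.7, "ty": 0.7, "tz": 3.2, "rx": 0, "ry": 0, "rz": -0.304}, {"tx": 6.7, "ty": 0.7, "tz": 3.2, "rx": 0, "ry": 0, "rz": -0.304}, {"tx": 6.7, "ty": 0.7, "tz": 3.2, "rx": 0, "ry": 0, "rz": -0.304}, {"tx": 6.7, "ty": 0.7, "tz": 3.2, "rx": 0, "ry": 0, "rz": -0.304}]}}

```text
time: 2.33
position: [0.417, -0.3521, 0.1008]
tool_rot: [0.772, 0.636, -0.0, 0.001]
ft_force: [-0.1, -0.0, -0.7]
grip_width: 0.0598
```

Run:
```python
from h import *
goal([.417,-.351,.014],-.188)
c=cam('top','t1');s=cam('side','s1')
print(w2p(c,[[.417,-.351,.008]]),w2p(s,[[.417,-.351,.008]]))
for n,k,(x,y) in(('t1',c,(400,225)),('s1',s,(320,110))):
    cv2.imwrite(f'pics/{n}z.png',cv2.resize(k['color'][y:y+105,x:x+140,::-1],None,fx=5.5,fy=5.5,interpolation=cv2.INTER_CUBIC))
```

```text
t 2.33 pos [ 0.417  -0.3521  0.1008] F [-0.1 -0.  -0.7] w 0.0598 | d cm [ 0.12 -0.02  8.68] rot [ 0.001  0.001 -0.004]
tool x [ 0.191  0.982 -0.001] tool y [ 0.982 -0.191  0.001]
[[459.50454163 287.48594086]] [[379.637553   190.17011695]]
```

View pics/t1z.png

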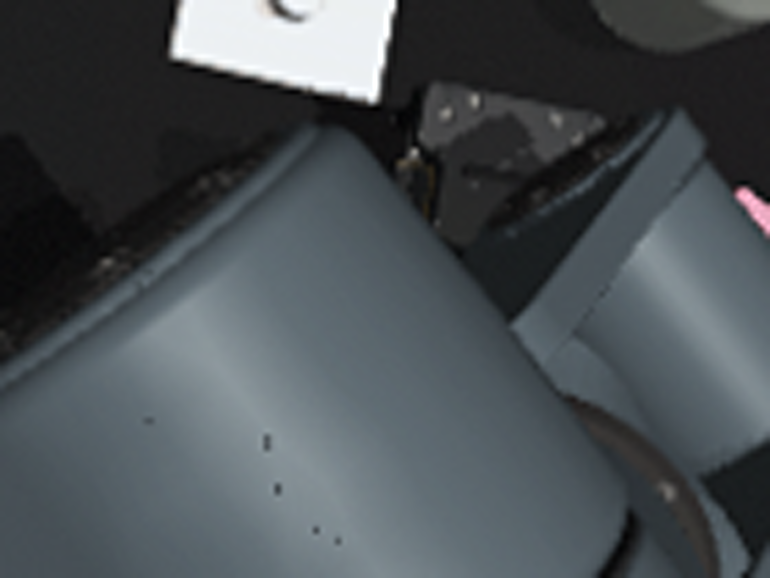

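View pics/s1z.png

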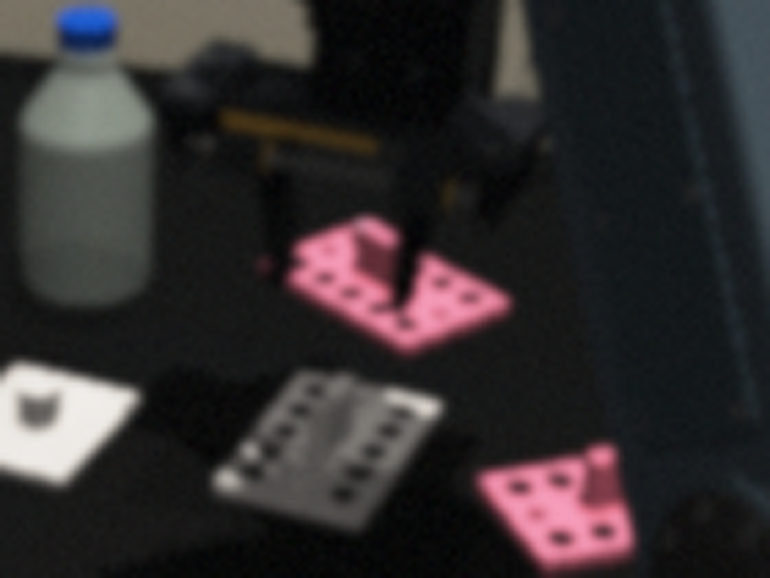

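The top view is blocked by the arm. The side view shows the fingers above the aluminium plate (plate centre about (380,190) px), with the pink look-alikes clear to the side. I'm descending.

>>> {"op": "send_rows", "data": {"deltas": [{"tx": 0.1, "ty": 0, "tz": 3, "rx": 0, "ry": 0, "rz": 0}, {"tx": 0.1, "ty": 0, "tz": 5.5, "rx": 0, "ry": 0, "rz": 0}, {"tx": 0.1, "ty": 0, "tz": 7.5, "rx": 0, "ry": 0, "rz": 0}, {"tx": 0.1, "ty": 0, "tz": 8.6, "rx": 0, "ry": 0, "rz": 0}, {"tx": 0.1, "ty": 0, "tz": 8.6, "rx": 0, "ry": 0, "rz": 0}]}}

```text
time: 2.85
position: [0.4153, -0.3509, 0.013]
tool_rot: [0.772, 0.635, 0.0, -0.002]
ft_force: [0.0, 0.1, 0.7]
grip_width: 0.0598
```

Run:
```python
from h import *
goal([.417,-.351,.014],-.188)
s=cam('side')
cv2.imwrite('pics/s2z.png',cv2.resize(s['color'][110:215,320:460,::-1],None,fx=5.5,fy=5.5,interpolation=cv2.INTER_CUBIC))
```

```text
t 2.85 pos [ 0.4153 -0.3509  0.013 ] F [0.  0.1 0.7] w 0.0598 | d cm [ 0.02  0.17 -0.11] rot [-0.002 -0.002 -0.005]
tool x [0.192 0.981 0.002] tool y [ 0.981 -0.192 -0.002]
```

View pics/s2z.png

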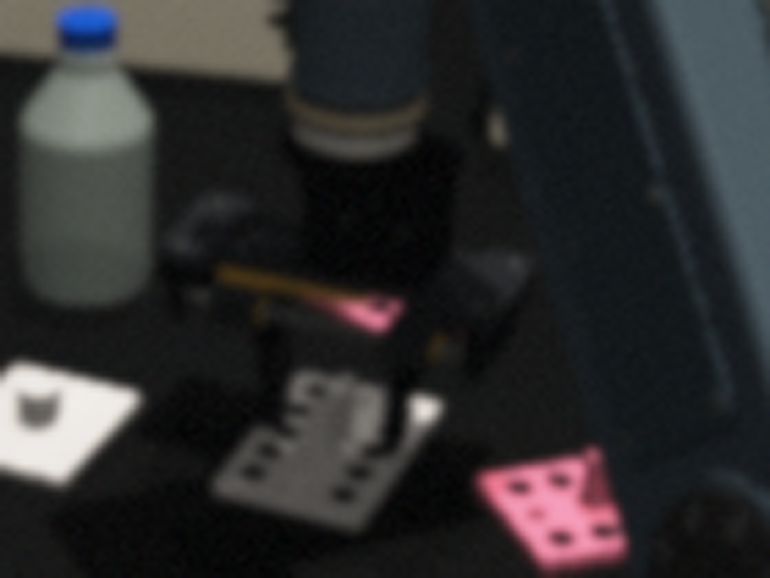

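The fingers straddle the rib, around (383,185) px in the full picture. Closing.

>>> {"op": "send_rows", "data": {"deltas": [{"tx": 0, "ty": 0.15, "tz": 0, "rx": 0, "ry": 0, "rz": 0}, {"tx": 0, "ty": 0.15, "tz": 0, "rx": 0, "ry": 0, "rz": 0}, {"tx": 0, "ty": 0.15, "tz": 0, "rx": 0, "ry": 0, "rz": 0}, {"tx": 0, "ty": 0.15, "tz": 0, "rx": 0, "ry": 0, "rz": 0}, {"tx": 0, "ty": 0.15, "tz": 0, "rx": 0, "ry": 0, "rz": 0}], "claw": 0, "squeeze": 40}}

```text
time: 3.32
position: [0.4184, -0.3514, 0.0154]
tool_rot: [0.771, 0.637, -0.0, 0.001]
ft_force: [0.1, -0.4, 0.2]
grip_width: 0.0344
```

>>> {"op": "send_rows", "data": {"deltas": [{"tx": 0, "ty": 0, "tz": 0, "rx": 0, "ry": 0, "rz": 0}, {"tx": 0, "ty": 0, "tz": 0, "rx": 0, "ry": 0, "rz": 0}, {"tx": 0, "ty": 0, "tz": 0, "rx": 0, "ry": 0, "rz": 0}]}}

```text
time: 3.57
position: [0.4181, -0.351, 0.0148]
tool_rot: [0.771, 0.637, 0.0, 0.0]
ft_force: [0.4, -0.0, 0.5]
grip_width: 0.0148
```

>>> {"op": "send_rows", "data": {"deltas": [{"tx": 0, "ty": 0, "tz": -2, "rx": 0, "ry": 0, "rz": 0}, {"tx": 0, "ty": 0, "tz": -5, "rx": 0, "ry": 0, "rz": 0}, {"tx": 0, "ty": 0, "tz": -9, "rx": 0, "ry": 0, "rz": 0}, {"tx": 0, "ty": 0, "tz": -13, "rx": 0, "ry": 0, "rz": 0}, {"tx": 0, "ty": 0, "tz": -15, "rx": 0, "ry": 0, "rz": 0}]}}

```text
time: 3.98
position: [0.4191, -0.3521, 0.1684]
tool_rot: [0.771, 0.637, -0.0, 0.003]
ft_force: [0.0, -1.5, -2.9]
grip_width: 0.0116
```

Run:
```python
from h import *
b=st(0,-.1,.16);goal(b,ST[2])
s=cam('side')
cv2.imwrite('pics/s3z.png',cv2.resize(s['color'][70:215,320:460,::-1],None,fx=4,fy=4,interpolation=cv2.INTER_CUBIC))
```

```text
t 3.98 pos [ 0.4191 -0.3521  0.1684] F [ 0.  -1.5 -2.9] w 0.0116 | d cm [38.13  4.19  0.73] rot [0.004 0.003 0.015]
tool x [ 0.19   0.982 -0.003] tool y [ 0.982 -0.19   0.004]
```

View pics/s3z.png

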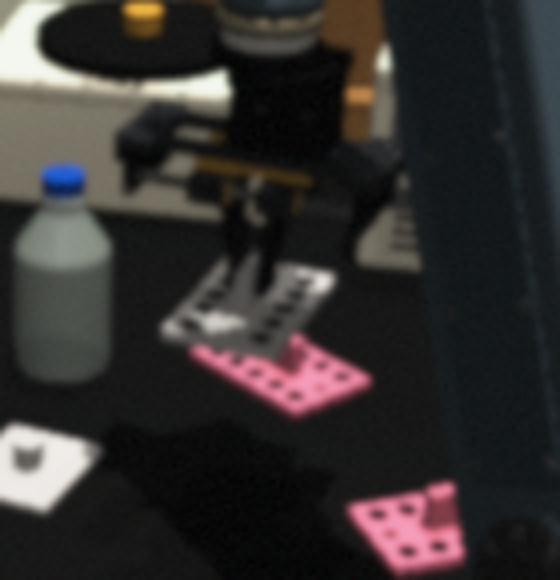

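>>> {"op": "send_rows", "data": {"deltas": [{"tx": 4, "ty": 0.4, "tz": 0.7, "rx": 0, "ry": 0, "rz": 0.015}, {"tx": 8, "ty": 0.8, "tz": 0.7, "rx": 0, "ry": 0, "rz": 0.015}, {"tx": 12, "ty": 1.3, "tz": 0.7, "rx": 0, "ry": 0, "rz": 0.015}, {"tx": 16, "ty": 1.7, "tz": 0.7, "rx": 0, "ry": 0, "rz": 0.015}, {"tx": 20, "ty": 2.1, "tz": 0.7, "rx": 0, "ry": 0, "rz": 0.015}]}}

```text
time: 4.45
position: [0.4758, -0.1565, 0.1563]
tool_rot: [0.776, 0.63, -0.0, -0.001]
ft_force: [1.1, 0.6, -2.4]
grip_width: 0.0118
```

>>> {"op": "send_rows", "data": {"deltas": [{"tx": 4, "ty": 0.4, "tz": 0, "rx": 0, "ry": 0, "rz": 0}, {"tx": 8, "ty": 0.8, "tz": 0, "rx": 0, "ry": 0, "rz": 0}, {"tx": 12, "ty": 1.3, "tz": 0, "rx": 0, "ry": 0, "rz": 0}, {"tx": 15, "ty": 1.7, "tz": 0, "rx": 0, "ry": 0, "rz": 0}, {"tx": 17, "ty": 1.9, "tz": 0, "rx": 0, "ry": 0, "rz": 0}]}}

```text
time: 4.87
position: [0.5295, 0.0073, 0.1562]
tool_rot: [0.775, 0.632, -0.0, -0.001]
ft_force: [1.4, -1.2, -3.2]
grip_width: 0.0118
```

>>> {"op": "send_rows", "data": {"deltas": [{"tx": 0.5, "ty": 0, "tz": 0, "rx": 0, "ry": 0, "rz": 0}, {"tx": 0.5, "ty": 0, "tz": 0, "rx": 0, "ry": 0, "rz": 0}, {"tx": 0.5, "ty": 0, "tz": 0, "rx": 0, "ry": 0, "rz": 0}]}}

```text
time: 5.12
position: [0.53, 0.0086, 0.1566]
tool_rot: [0.776, 0.631, -0.001, -0.001]
ft_force: [0.1, 0.4, -2.6]
grip_width: 0.0118
```

Run:
```python
from h import *
b=st(0,-.1,.16);goal(b,ST[2])
c=cam('top','t4');s=cam('side','s4')
import pickle;pickle.dump({'top':c,'side':s},open('C4.pkl','wb'))
cv2.imwrite('pics/s4z.png',cv2.resize(s['color'][120:270,210:410,::-1],None,fx=4,fy=4,interpolation=cv2.INTER_CUBIC))
```

```text
t 5.12 pos [0.53   0.0086 0.1566] F [ 0.1  0.4 -2.6] w 0.0118 | d cm [ 0.61  0.13 -0.34] rot [-0.002  0.001  0.001]
tool x [ 0.204  0.979 -0.001] tool y [ 0.979 -0.204 -0.002]
```

View pics/s4z.png

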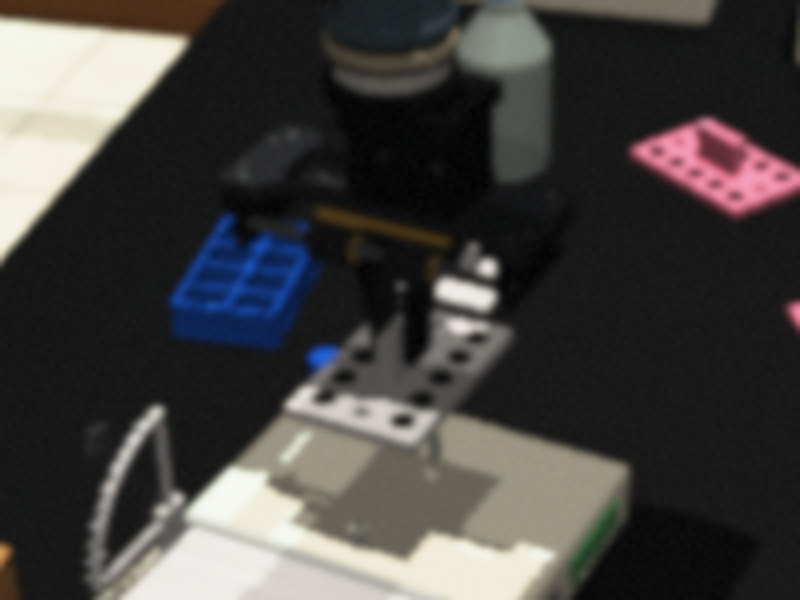

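View pics/t4.png

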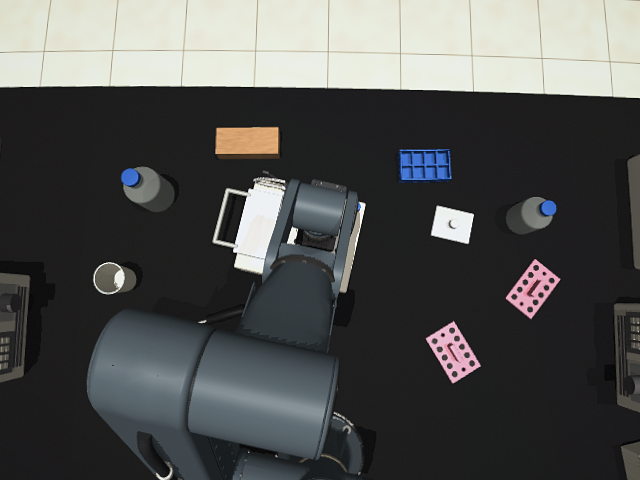

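Run:
```python
from h import *
import pickle
from scipy.optimize import least_squares
C=pickle.load(open('C4.pkl','rb'));s=C['side']
d=robot.outline_of('plate','side');print([(round(k['p'],2),np.round(k['xy']),k['pixels'].sum()) for k in d])
k=min(d,key=lambda k:np.hypot(*(np.array(k['xy'])-[310,214])))
m=cv2.erode(k['pixels'].astype(np.uint8),np.ones((3,3)))>0
P,uv=depthpts(s,m);print(len(P))
tcp=np.array([.530,.0086,.1566]);yaw=-.2056
L=P-tcp;c,si=np.cos(yaw),np.sin(yaw);l=np.c_[c*L[:,0]+si*L[:,1],-si*L[:,0]+c*L[:,1],L[:,2]]
for a,b in((-65,-45),(-45,-20),(20,45),(45,65)):
    q=l[(l[:,1]*1000>a)&(l[:,1]*1000<b)&(abs(l[:,0])>.015)&(abs(l[:,0])<.045)]; print(a,b,len(q),np.round(np.percentile(q[:,2],[20,50,80])*1000,1) if len(q) else '')
# deck depth check
P2,uv2=depthpts(s);g=(uv2[:,0]>335)&(uv2[:,0]<350)&(uv2[:,1]>238)&(uv2[:,1]<246);print('deck',np.round(P2[g].mean(0),4),P2[g][:,2].std())
# keypoint fit
u=(np.array([(285,408),(418,442),(513,328),(360,412)],float)+.5)/4-.5+[210,120]
M=np.array([(42,65,8),(-42,65,8),(-42,-65,8),(0,50,8)])/1000.
def mod(p,x=0.): 
    A=M+[x,p[0],p[1]]; return w2p(s,np.c_[tcp[0]+c*A[:,0]-si*A[:,1],tcp[1]+si*A[:,0]+c*A[:,1],tcp[2]+A[:,2]])
r=least_squares(lambda p:(mod(p)-u).ravel(),[0,-.014]);print(r.x,np.round(r.fun,1))
r=least_squares(lambda p:(mod(p[:2],p[2])-u).ravel(),[0,-.014,0]);print(r.x,np.round(r.fun,1))
```

```text
[(0.88, array([433., 205.]), np.int64(772)), (0.6, array([309., 215.]), np.int64(1031)), (0.57, array([389., 163.]), np.int64(544)), (0.21, array([187., 359.]), np.int64(3987))]
838
-65 -45 34 [-11.4 -10.2  -9.2]
-45 -20 64 [-10.8  -9.6  -8.5]
20 45 131 [-10.9 -10.   -9.2]
45 65 113 [-11.5 -10.2  -9.2]
deck [ 0.4552 -0.0173  0.0509] 0.0013718806265335406
[-0.00207818 -0.01803799] [ 0.2 -0.6 -0.9  0.4  0.2  0.5  0.5 -0.3]
[ 0.00394282 -0.01317379 -0.00344631] [ 0.1 -0.6 -0.9  0.5  0.4  0.4  0.4 -0.3]
```

Run:
```python
from h import *
goal([.533,.0175,.095],ST[2])
```

```text
t 5.27 pos [0.5305 0.0074 0.1573] F [ 0.5 -0.3 -3.5] w 0.0118 | d cm [1.04 0.04 6.23] rot [-0.001  0.    -0.002]
tool x [ 0.206  0.978 -0.   ] tool y [ 0.978 -0.206 -0.001]
```

>>> {"op": "send_rows", "data": {"deltas": [{"tx": 0.5, "ty": 0.1, "tz": 2, "rx": 0, "ry": 0, "rz": 0}, {"tx": 1.0, "ty": 0.1, "tz": 4, "rx": 0, "ry": 0, "rz": 0}, {"tx": 1.0, "ty": 0.1, "tz": 5.5, "rx": 0, "ry": 0, "rz": 0}, {"tx": 1.0, "ty": 0.1, "tz": 6.2, "rx": 0, "ry": 0, "rz": 0}, {"tx": 1.0, "ty": 0.1, "tz": 6.2, "rx": 0, "ry": 0, "rz": 0}]}}

```text
time: 5.68
position: [0.5328, 0.0174, 0.0941]
tool_rot: [0.777, 0.63, -0.001, -0.001]
ft_force: [-0.3, 0.3, -3.0]
grip_width: 0.0114
```

>>> {"op": "send_rows", "data": {"deltas": [{"tx": 0, "ty": 0, "tz": 0, "rx": 0, "ry": 0, "rz": 0}, {"tx": 0, "ty": 0, "tz": 0, "rx": 0, "ry": 0, "rz": 0}, {"tx": 0, "ty": 0, "tz": 0, "rx": 0, "ry": 0, "rz": 0}]}}

```text
time: 5.93
position: [0.5349, 0.0178, 0.0967]
tool_rot: [0.776, 0.63, 0.001, 0.001]
ft_force: [0.9, -0.2, -2.2]
grip_width: 0.0117
```

Run:
```python
from h import *
for i in range(3): print(robot.get_obs()['position'])
goal([.533,.0175,.095],ST[2])
s=cam('side','s5')
import pickle;pickle.dump({'side':s},open('C5.pkl','wb'))
for i in range(3): goal([.533,.0175,.095],ST[2]);cam('side')
f=8;cv2.imwrite('pics/s5z.png',cv2.resize(s['color'][195:270,265:365,::-1],None,fx=f,fy=f,interpolation=cv2.INTER_CUBIC))
```

```text
[0.53492083 0.0178489  0.09669062]
[0.53492083 0.0178489  0.09669062]
[0.53492083 0.0178489  0.09669062]
t 5.93 pos [0.5349 0.0178 0.0967] F [ 0.9 -0.2 -2.2] w 0.0117 | d cm [-0.07 -0.18  0.17] rot [ 0.002 -0.    -0.   ]
tool x [0.205 0.979 0.   ] tool y [ 0.979 -0.205  0.002]
t 5.98 pos [0.5348 0.018  0.0967] F [-0.3  0.2 -2.5] w 0.0118 | d cm [-0.08 -0.17  0.17] rot [ 0.002 -0.    -0.   ]
tool x [0.205 0.979 0.   ] tool y [ 0.979 -0.205  0.002]
t 6.03 pos [0.5347 0.0181 0.0965] F [-0.   0.4 -2. ] w 0.0119 | d cm [-0.09 -0.15  0.15] rot [ 0.002 -0.     0.   ]
tool x [0.205 0.979 0.   ] tool y [ 0.979 -0.205  0.002]
t 6.08 pos [0.5345 0.0182 0.0964] F [-0.1 -0.3 -2.7] w 0.0117 | d cm [-0.1  -0.14  0.14] rot [ 0.002 -0.     0.   ]
tool x [0.205 0.979 0.   ] tool y [ 0.979 -0.205  0.002]
```

View pics/s5z.png

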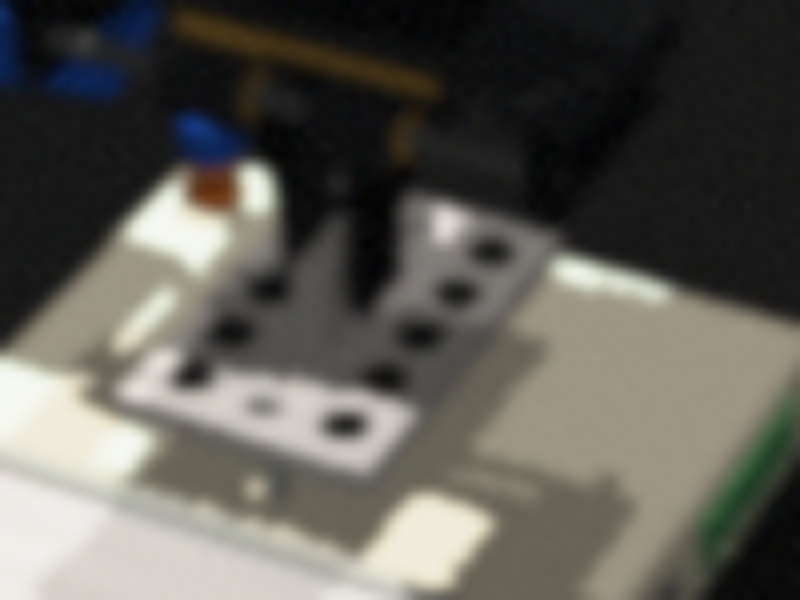

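```bash
cat > pf.py <<'E'
from h import *
import pickle
from scipy.optimize import least_squares
def pf(s,pts,x0,y0,f,z,yaw,p0=(.533,.0154)):
    M=np.array([a for a,_ in pts])/1000.;u=(np.array([b for _,b in pts],float)+.5)/f-.5+[x0,y0]
    c,si=np.cos(yaw),np.sin(yaw)
    def mod(p,z): return w2p(s,np.c_[p[0]+c*M[:,0]-si*M[:,1],p[1]+si*M[:,0]+c*M[:,1],z+M[:,2]])
    r=least_squares(lambda p:(mod(p,z)-u).ravel(),p0);print('fixed z',np.round(r.x,4),np.round(r.fun,1))
    r=least_squares(lambda p:(mod(p,p[2])-u).ravel(),list(p0)+[z]);print('free z',np.round(r.x,4),np.round(r.fun,1))
E
python3 - <<'E'
from pf import *
s=pickle.load(open('C5.pkl','rb'))['side']
pts=[((42,65,8),(115,388)),((-42,65,8),(372,464)),((-42,-65,8),(562,236)),((0,50,8),(263,405))]
pf(s,pts,265,195,8,.0785,-.206)
C0=pickle.load(open('C0.pkl','rb'))['side']
print('bay side', [.553-.1*.2043,.1133-.1*.979])
for z in (.05,.07): print((w2p(s,[[.553-.05*.2043,.1133-.05*.979,z]])-[265,195]+.5)*8-.5)
# depth of plate now
tcp=np.array([.5348,.018,.0967])
P,uv=depthpts(s);L=P-tcp;c,si=np.cos(-.206),np.sin(-.206);l=np.c_[c*L[:,0]+si*L[:,1],-si*L[:,0]+c*L[:,1],L[:,2]]
q=l[(abs(l[:,1])>.03)&(abs(l[:,1])<.055)&(abs(abs(l[:,0])-.027)<.01)&(abs(l[:,2]+.01)<.01)];print(len(q),np.percentile(q[:,2],[20,50,80]))
E
```

```text
fixed z [0.5351 0.015 ] [ 0.3  0.2 -0.7  0.6  0.1 -0.3  0.3 -0.6]
free z [0.5348 0.0161 0.0794] [ 0.3  0.2 -0.7  0.6  0.1 -0.3  0.3 -0.6]
bay side [0.53257, 0.015399999999999997]
[[277.96797474 497.7967578 ]]
[[275.42540151 446.07188047]]
156 [-0.01169746 -0.01031144 -0.0092344 ]
```

>>> {"op": "send_rows", "data": {"deltas": [{"tx": 0, "ty": -0.1, "tz": 0, "rx": 0, "ry": 0, "rz": 0}, {"tx": 0, "ty": -0.1, "tz": 0, "rx": 0, "ry": 0, "rz": 0}, {"tx": 0, "ty": -0.1, "tz": 0, "rx": 0, "ry": 0, "rz": 0}, {"tx": 0, "ty": -0.1, "tz": 0, "rx": 0, "ry": 0, "rz": 0}, {"tx": 0, "ty": -0.1, "tz": 0, "rx": 0, "ry": 0, "rz": 0}]}}

```text
time: 6.55
position: [0.5331, 0.0186, 0.0956]
tool_rot: [0.776, 0.631, -0.0, -0.0]
ft_force: [-0.8, -0.2, -2.6]
grip_width: 0.012
```

>>> {"op": "send_rows", "data": {"deltas": [{"tx": 0, "ty": 0, "tz": 0, "rx": 0, "ry": 0, "rz": 0}, {"tx": 0, "ty": 0, "tz": 0, "rx": 0, "ry": 0, "rz": 0}, {"tx": 0, "ty": 0, "tz": 0, "rx": 0, "ry": 0, "rz": 0}, {"tx": 0, "ty": 0, "tz": 0, "rx": 0, "ry": 0, "rz": 0}, {"tx": 0, "ty": 0, "tz": 0, "rx": 0, "ry": 0, "rz": 0}]}}

```text
time: 6.97
position: [0.5331, 0.0185, 0.0956]
tool_rot: [0.776, 0.631, -0.0, -0.0]
ft_force: [0.6, 0.6, -2.9]
grip_width: 0.0116
```

Run:
```python
from h import *
goal([.533,.0175,.095],ST[2])
s=cam('side','s6')
import pickle;pickle.dump({'side':s},open('C6.pkl','wb'))
for i in range(2): goal([.533,.0175,.095],ST[2]);cam('side')
f=8;cv2.imwrite('pics/s6z.png',cv2.resize(s['color'][195:270,265:365,::-1],None,fx=f,fy=f,interpolation=cv2.INTER_CUBIC))
```

```text
t 6.97 pos [0.5331 0.0185 0.0956] F [ 0.6  0.6 -2.9] w 0.0116 | d cm [-0.1   0.01  0.06] rot [-0.  0.  0.]
tool x [ 0.204  0.979 -0.   ] tool y [ 0.979 -0.204 -0.   ]
t 7.02 pos [0.5331 0.0185 0.0956] F [-0.3  0.1 -2.1] w 0.0117 | d cm [-0.1   0.01  0.06] rot [-0. -0.  0.]
tool x [0.205 0.979 0.   ] tool y [ 0.979 -0.205 -0.   ]
t 7.07 pos [0.5331 0.0185 0.0957] F [ 0.1  0.6 -2.9] w 0.0118 | d cm [-0.1   0.01  0.07] rot [ 0. -0.  0.]
tool x [0.205 0.979 0.   ] tool y [ 0.979 -0.205  0.   ]
```

View pics/s6z.png

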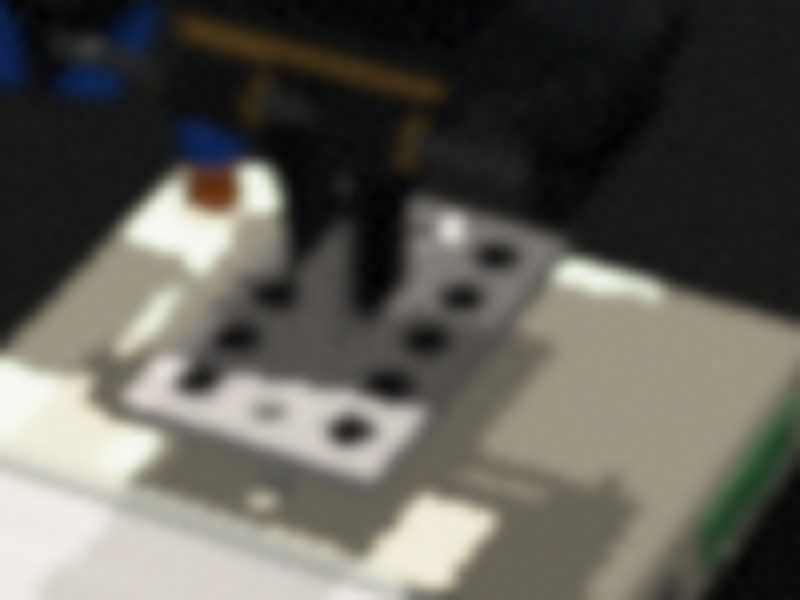

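Run:
```python
from pf import *
s=pickle.load(open('C6.pkl','rb'))['side']
w=[((-26,48,8),(349,430)),((26,48,8),(197,380)),((-26,24,8),(388,384)),((26,24,8),(238,338)),((-26,0,8),(427,340)),((-26,-24,8),(462,297)),((-26,-48,8),(497,255)),((26,0,8),(275,294))]
pts=[((42,65,8),(122,392)),((-42,65,8),(380,470)),((-42,-65,8),(568,240)),((0,50,8),(269,410))]
pf(s,pts,265,195,8,.0774,-.206)
pf(s,w,265,195,8,.0774,-.206)
pf(s,w+pts[3:],265,195,8,.0774,-.206)
```

```text
fixed z [0.5329 0.0154] [ 0.3  0.3 -0.8  0.5  0.1 -0.2  0.4 -0.6]
free z [0.5324 0.0172 0.0788] [ 0.3  0.3 -0.8  0.5  0.2 -0.3  0.4 -0.6]
fixed z [0.5332 0.0169] [ 0.2 -0.2  0.   0.1  0.1 -0.  -0.1 -0.1 -0.2 -0.  -0.   0.1 -0.   0.2
  0.1  0.1]
free z [0.5322 0.0198 0.0798] [ 0.2 -0.1 -0.   0.1  0.1 -0.  -0.2 -0.1 -0.1 -0.   0.   0.   0.   0.1
  0.   0.1]
fixed z [0.5332 0.017 ] [ 0.2 -0.1  0.   0.1  0.1 -0.  -0.2 -0.1 -0.2  0.  -0.   0.1 -0.   0.2
  0.   0.1  0.1 -0.2]
free z [0.5319 0.021  0.0807] [ 0.2 -0.1 -0.1  0.1  0.1  0.  -0.2 -0.1 -0.1  0.   0.   0.1  0.   0.1
  0.   0.1  0.1 -0.2]
```

Run:
```python
from pf import *
C=pickle.load(open('C0.pkl','rb'))
t,s=C['top'],C['side']
def cen(c,x,y,r,dark=True):
    g=c['color'].astype(float).mean(2);x0,y0=int(round(x))-r,int(round(y))-r
    w=g[y0:y0+2*r+1,x0:x0+2*r+1];b=np.median(np.r_[w[0],w[-1],w[:,0],w[:,-1]])
    d=np.clip((b-w)-.15*(b-w.min()),0,None);yy,xx=np.mgrid[y0:y0+2*r+1,x0:x0+2*r+1]
    return np.array([(d*xx).sum(),(d*yy).sum()])/d.sum()
p=[cen(t,297.2,233.2,3),cen(t,336.9,242.2,3)];print('top pins',p)
for z in(.05,.06,.07): 
    a=onz(t,p,z);print(z,a.mean(0),np.linalg.norm(a[0]-a[1]),np.arctan2(*(a[0]-a[1])[:2][::-1])-np.pi/2)
p2=[cen(s,318.5,231.6,5),cen(s,299.3,254,5)];print('side pins',p2)
a=onz(s,p2,.06);print(a.mean(0),np.linalg.norm(a[0]-a[1]),a)
print(s['color'][225:240,312:326].mean(2).astype(int))
print(t['color'][229:238,293:302].mean(2).astype(int))
h=[cen(t,440.5+-.05,283.5,3),cen(t,478.3,291.3,3)];print('top holes',h);a=onz(t,h,.008);print(a.mean(0),np.linalg.norm(a[0]-a[1]))
W=[(185,190),(275,209),(366,229),(457,246),(548,265),(147,390),(240,411),(331,430),(423,445),(516,466)]
u=(np.array(W)+.5)/10-.5+[425,255]
a=onz(t,u,.008);print('top wells',a.mean(0), np.linalg.norm(a[0]-a[4]),np.linalg.norm(a[2]-a[7]))
Ws=[((26,-48,8),(360,145)),((26,-24,8),(327,193)),((26,0,8),(290,243)),((26,24,8),(250,293)),((26,48,8),(213,345)),((-26,-48,8),(575,193)),((-26,-24,8),(543,243)),((-26,0,8),(505,298)),((-26,24,8),(467,345)),((-26,48,8),(430,398))]
pf(s,Ws,350,170,40/3,0,-.188,(.417,-.351))
```

```text
top pins [array([297.06050184, 233.46795158]), array([336.43555143, 242.37887028])]
0.05 [0.53330559 0.01401535 0.05      ] 0.09979248936986293 -0.20852602266850329
0.06 [0.5320829  0.01394011 0.06      ] 0.09897557075196789 -0.20852602266850417
0.07 [0.5308602  0.01386487 0.07      ] 0.09815865213407281 -0.20852602266850306
side pins [array([318.22495818, 231.73302548]), array([299.06701188, 253.92024571])]
[0.53230264 0.01694216 0.06      ] 0.09959709786228932 [[ 0.52202192 -0.03178362  0.06      ]
 [ 0.54258336  0.06566795  0.06      ]]
[[244 244 244 244 244 244 244 244 244 243 242 241 238 233]
 [244 244 244 244 244 244 244 243 244 244 244 244 243 243]
 [244 244 244 244 243 240 238 238 241 244 244 244 244 244]
 [244 244 244 244 241 231 217 220 234 242 244 244 244 244]
 [244 245 244 243 236 212 178 190 226 241 244 244 244 244]
 [244 244 244 242 231 193 149 165 218 239 244 244 244 244]
 [244 244 244 241 228 183 133 153 212 238 244 244 244 244]
 [244 244 244 241 227 178 129 147 210 238 243 244 244 244]
 [244 244 243 241 224 176 129 151 212 238 244 244 244 244]
 [244 244 244 240 227 1
[... 478 characters left out ...]
 242 241]
 [242 241 174 180 163  77 249 242 241]
 [241 237 219  97 105  63 249 242 241]
 [241 240 240 210 165 211 246 242 241]
 [241 241 240 245 233 245 242 241 241]
 [241 241 241 241 242 241 241 241 241]]
top holes [array([440.33571253, 284.13782919]), array([478.31009365, 291.31286854])]
[ 0.4163638  -0.35061458  0.008     ] 0.09916112979881646
top wells [ 0.41736289 -0.35087639  0.008     ] 0.09529386212343892 0.05203725058360384
fixed z [ 0.4186 -0.3536] [ 0.4  0.1  0.1  0.1  0.   0.   0.1  0.  -0.1 -0.  -0.1  0.1 -0.3  0.1
 -0.1 -0.3 -0.   0.  -0.  -0. ]
free z [ 0.417  -0.3416  0.0075] [ 0.3  0.   0.   0.  -0.1 -0.   0.   0.  -0.2  0.   0.1  0.1 -0.2  0.
 -0.  -0.3  0.1  0.1 -0.   0. ]
```

>>> {"op": "send_rows", "data": {"deltas": [{"tx": -0.22, "ty": 0, "tz": 0, "rx": 0, "ry": 0, "rz": 0}, {"tx": -0.22, "ty": 0, "tz": 0.3, "rx": 0, "ry": 0, "rz": 0}, {"tx": -0.22, "ty": 0, "tz": 0.6, "rx": 0, "ry": 0, "rz": 0}, {"tx": -0.22, "ty": 0, "tz": 0.8, "rx": 0, "ry": 0, "rz": 0}, {"tx": -0.22, "ty": 0, "tz": 0.8, "rx": 0, "ry": 0, "rz": 0}]}}

```text
time: 7.53
position: [0.5321, 0.0164, 0.087]
tool_rot: [0.776, 0.631, -0.0, -0.001]
ft_force: [0.1, 0.1, -2.0]
grip_width: 0.0117
```

>>> {"op": "send_rows", "data": {"deltas": [{"tx": 0, "ty": 0, "tz": 0.1, "rx": 0, "ry": 0, "rz": 0}, {"tx": 0, "ty": 0, "tz": 0.2, "rx": 0, "ry": 0, "rz": 0}, {"tx": 0, "ty": 0, "tz": 0.2, "rx": 0, "ry": 0, "rz": 0}, {"tx": 0, "ty": 0, "tz": 0.2, "rx": 0, "ry": 0, "rz": 0}, {"tx": 0, "ty": 0, "tz": 0.2, "rx": 0, "ry": 0, "rz": 0}]}}

```text
time: 7.95
position: [0.5327, 0.0164, 0.0857]
tool_rot: [0.776, 0.631, 0.0, 0.0]
ft_force: [-0.3, 0.8, -3.3]
grip_width: 0.0116
```

Run:
```python
from h import *
goal([.533,.016,.0859],ST[2])
print(robot.get_obs()['moment'])
s=cam('side','s7')
f=8;cv2.imwrite('pics/s7z.png',cv2.resize(s['color'][195:270,265:365,::-1],None,fx=f,fy=f,interpolation=cv2.INTER_CUBIC))
```

```text
t 7.95 pos [0.5327 0.0164 0.0857] F [-0.3  0.8 -3.3] w 0.0116 | d cm [-0.03  0.04 -0.02] rot [0. 0. 0.]
tool x [ 0.205  0.979 -0.   ] tool y [ 0.979 -0.205  0.   ]
[ 0.04569693 -0.05246797 -0.00576466]
```

View pics/s7z.png

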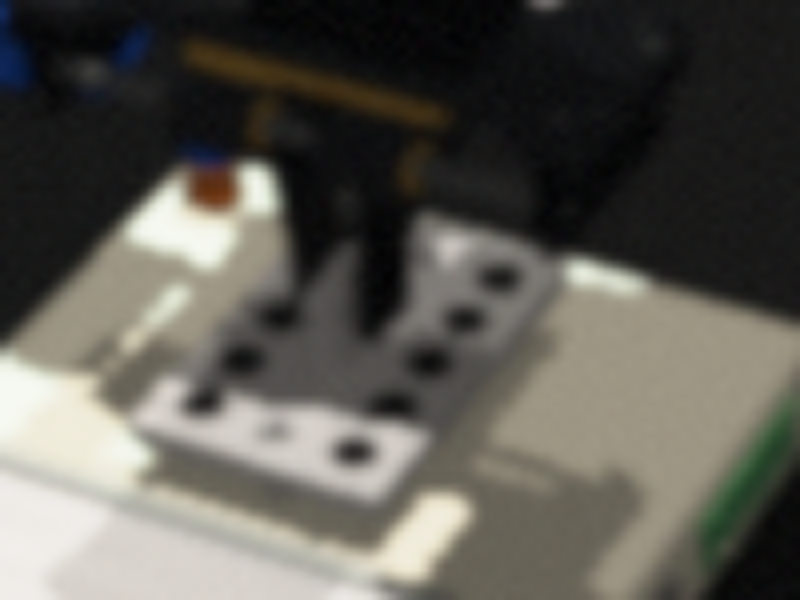

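>>> {"op": "send_rows", "data": {"deltas": [{"tx": 0, "ty": 0, "tz": 0.1, "rx": 0, "ry": 0, "rz": 0}, {"tx": 0, "ty": 0, "tz": 0.2, "rx": 0, "ry": 0, "rz": 0}, {"tx": 0, "ty": 0, "tz": 0.3, "rx": 0, "ry": 0, "rz": 0}, {"tx": 0, "ty": 0, "tz": 0.3, "rx": 0, "ry": 0, "rz": 0}, {"tx": 0, "ty": 0, "tz": 0.3, "rx": 0, "ry": 0, "rz": 0}]}}

```text
time: 8.42
position: [0.5325, 0.0164, 0.0825]
tool_rot: [0.776, 0.631, -0.0, -0.0]
ft_force: [0.4, -0.0, -3.1]
grip_width: 0.0117
```

Run:
```python
from h import *
goal([.533,.016,.0829],ST[2])
print(robot.get_obs()['moment'])
s=cam('side','s8')
f=8;cv2.imwrite('pics/s8z.png',cv2.resize(s['color'][195:270,265:365,::-1],None,fx=f,fy=f,interpolation=cv2.INTER_CUBIC))
```

```text
t 8.42 pos [0.5325 0.0164 0.0825] F [ 0.4 -0.  -3.1] w 0.0117 | d cm [-0.03  0.06 -0.04] rot [-0.  0.  0.]
tool x [ 0.204  0.979 -0.   ] tool y [ 0.979 -0.204 -0.   ]
[-0.02629289 -0.07596288  0.01409207]
```

View pics/s8z.png

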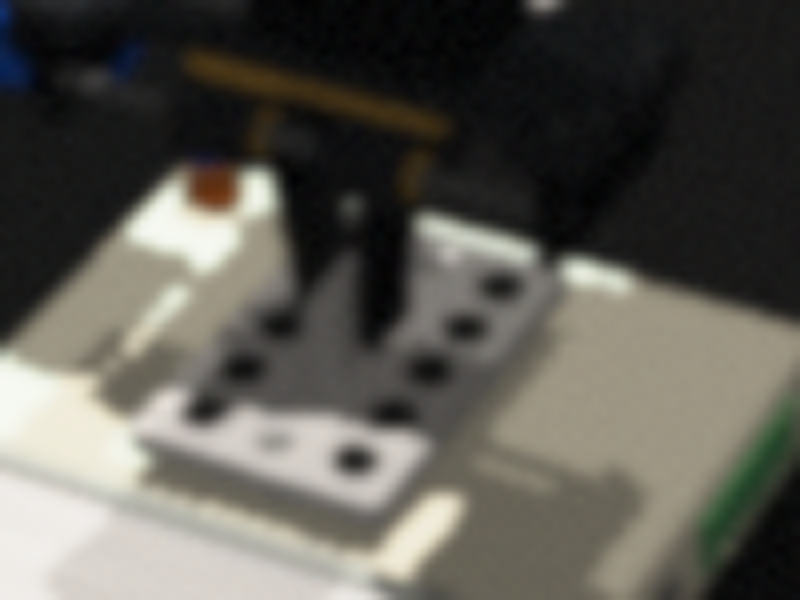

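>>> {"op": "send_rows", "data": {"deltas": [{"tx": 0, "ty": 0, "tz": 0.1, "rx": 0, "ry": 0, "rz": 0}, {"tx": 0, "ty": 0, "tz": 0.2, "rx": 0, "ry": 0, "rz": 0}, {"tx": 0, "ty": 0, "tz": 0.3, "rx": 0, "ry": 0, "rz": 0}, {"tx": 0, "ty": 0, "tz": 0.4, "rx": 0, "ry": 0, "rz": 0}, {"tx": 0, "ty": 0, "tz": 0.4, "rx": 0, "ry": 0, "rz": 0}]}}

```text
time: 8.88
position: [0.5325, 0.0164, 0.0784]
tool_rot: [0.776, 0.631, -0.0, -0.0]
ft_force: [0.4, -0.3, -3.2]
grip_width: 0.0118
```

Run:
```python
from h import *
goal([.533,.016,.0785],ST[2])
print(robot.get_obs()['moment'])
```

```text
t 8.88 pos [0.5325 0.0164 0.0784] F [ 0.4 -0.3 -3.2] w 0.0118 | d cm [-0.03  0.06 -0.01] rot [-0.  0.  0.]
tool x [ 0.205  0.979 -0.   ] tool y [ 0.979 -0.205 -0.   ]
[-0.01060123 -0.06363697  0.03347   ]
```

>>> {"op": "send_rows", "data": {"deltas": [{"tx": 0, "ty": 0, "tz": 0.2, "rx": 0, "ry": 0, "rz": 0}, {"tx": 0, "ty": 0, "tz": 0.4, "rx": 0, "ry": 0, "rz": 0}, {"tx": 0, "ty": 0, "tz": 0.6, "rx": 0, "ry": 0, "rz": 0}, {"tx": 0, "ty": 0, "tz": 0.8, "rx": 0, "ry": 0, "rz": 0}, {"tx": 0, "ty": 0, "tz": 0.8, "rx": 0, "ry": 0, "rz": 0}]}}

```text
time: 9.3
position: [0.5323, 0.0164, 0.0702]
tool_rot: [0.776, 0.631, -0.0, -0.0]
ft_force: [-0.3, -0.1, -2.8]
grip_width: 0.0116
```

>>> {"op": "send_rows", "data": {"deltas": [{"tx": 0, "ty": 0, "tz": 0.1, "rx": 0, "ry": 0, "rz": 0}, {"tx": 0, "ty": 0, "tz": 0.1, "rx": 0, "ry": 0, "rz": 0}, {"tx": 0, "ty": 0, "tz": 0.1, "rx": 0, "ry": 0, "rz": 0}]}}

```text
time: 9.55
position: [0.5327, 0.0164, 0.0696]
tool_rot: [0.776, 0.631, 0.0, -0.0]
ft_force: [0.1, -0.6, -2.3]
grip_width: 0.0118
```

Run:
```python
from h import *
goal([.533,.016,.068],ST[2])
print(robot.get_obs()['moment'])
s=cam('side','s9')
f=8;cv2.imwrite('pics/s9z.png',cv2.resize(s['color'][195:270,265:365,::-1],None,fx=f,fy=f,interpolation=cv2.INTER_CUBIC))
```

```text
t 9.55 pos [0.5327 0.0164 0.0696] F [ 0.1 -0.6 -2.3] w 0.0118 | d cm [-0.03  0.04  0.16] rot [-0. -0.  0.]
tool x [0.205 0.979 0.   ] tool y [ 0.979 -0.205 -0.   ]
[ 0.00274244 -0.06684238  0.0057036 ]
```

View pics/s9z.png

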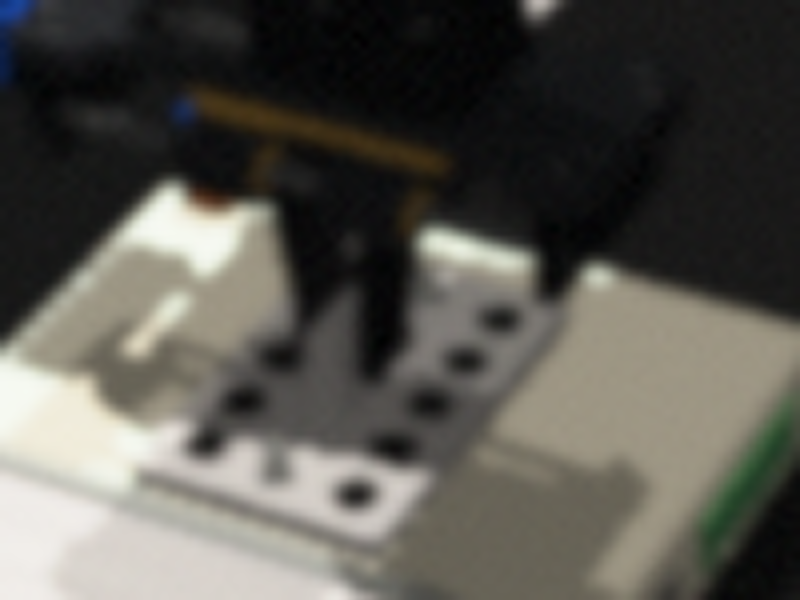

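A pin tip now shows through the near hole, around (275,462) in the zoomed view. I'm continuing down to the deck.

>>> {"op": "send_rows", "data": {"deltas": [{"tx": 0, "ty": 0, "tz": 0.05, "rx": 0, "ry": 0, "rz": 0}, {"tx": 0, "ty": 0, "tz": 0.1, "rx": 0, "ry": 0, "rz": 0}, {"tx": 0, "ty": 0, "tz": 0.15, "rx": 0, "ry": 0, "rz": 0}, {"tx": 0, "ty": 0, "tz": 0.15, "rx": 0, "ry": 0, "rz": 0}, {"tx": 0, "ty": 0, "tz": 0.15, "rx": 0, "ry": 0, "rz": 0}]}}

```text
time: 10.02
position: [0.5328, 0.0163, 0.0691]
tool_rot: [0.776, 0.631, 0.0, 0.0]
ft_force: [-1.3, -1.1, 5.8]
grip_width: 0.0114
```

>>> {"op": "send_rows", "data": {"deltas": [{"tx": 0, "ty": 0, "tz": 0.1, "rx": 0, "ry": 0, "rz": 0}, {"tx": 0, "ty": 0, "tz": 0.1, "rx": 0, "ry": 0, "rz": 0}, {"tx": 0, "ty": 0, "tz": 0.1, "rx": 0, "ry": 0, "rz": 0}]}}

```text
time: 10.27
position: [0.5328, 0.0163, 0.0691]
tool_rot: [0.776, 0.631, 0.0, 0.0]
ft_force: [-2.9, 0.4, 12.2]
grip_width: 0.0115
```

>>> {"op": "send_rows", "data": {"deltas": [{"tx": 0, "ty": 0, "tz": -0.1, "rx": 0, "ry": 0, "rz": 0}, {"tx": 0, "ty": 0, "tz": -0.1, "rx": 0, "ry": 0, "rz": 0}, {"tx": 0, "ty": 0, "tz": -0.1, "rx": 0, "ry": 0, "rz": 0}, {"tx": 0, "ty": 0, "tz": -0.1, "rx": 0, "ry": 0, "rz": 0}, {"tx": 0, "ty": 0, "tz": -0.1, "rx": 0, "ry": 0, "rz": 0}], "claw": 5}}

```text
time: 10.68
position: [0.5326, 0.0164, 0.0679]
tool_rot: [0.776, 0.631, -0.0, -0.0]
ft_force: [0.7, 1.9, -0.2]
grip_width: 0.0373
```

>>> {"op": "send_rows", "data": {"deltas": [{"tx": 0, "ty": 0, "tz": -2, "rx": 0, "ry": 0, "rz": 0}, {"tx": 0, "ty": 0, "tz": -5, "rx": 0, "ry": 0, "rz": 0}, {"tx": 0, "ty": 0, "tz": -9, "rx": 0, "ry": 0, "rz": 0}, {"tx": 0, "ty": 0, "tz": -13, "rx": 0, "ry": 0, "rz": 0}, {"tx": 0, "ty": 0, "tz": -15, "rx": 0, "ry": 0, "rz": 0}]}}

```text
time: 11.1
position: [0.5346, 0.0161, 0.2223]
tool_rot: [0.776, 0.631, 0.002, 0.002]
ft_force: [0.9, 0.3, 0.8]
grip_width: 0.0496
```

Run:
```python
from h import *
goal(st(-.03,.14,.17),ST[2]+np.pi/2)
goal(st(-.03,.14,.22),ST[2]+np.pi/2)
s=cam('side','s10')
f=8;cv2.imwrite('pics/s10z.png',cv2.resize(s['color'][195:270,265:365,::-1],None,fx=f,fy=f,interpolation=cv2.INTER_CUBIC))
```

```text
t 11.1 pos [0.5346 0.0161 0.2223] F [0.9 0.3 0.8] w 0.0496 | d cm [23.78 -3.2   5.22] rot [ 0.005  0.005 -1.57 ]
tool x [0.204 0.979 0.   ] tool y [ 0.979 -0.204  0.006]
t 11.1 pos [0.5346 0.0161 0.2223] F [0.9 0.3 0.8] w 0.0496 | d cm [23.78 -3.16  0.22] rot [ 0.005  0.005 -1.57 ]
tool x [0.204 0.979 0.   ] tool y [ 0.979 -0.204  0.006]
```

View pics/s10z.png

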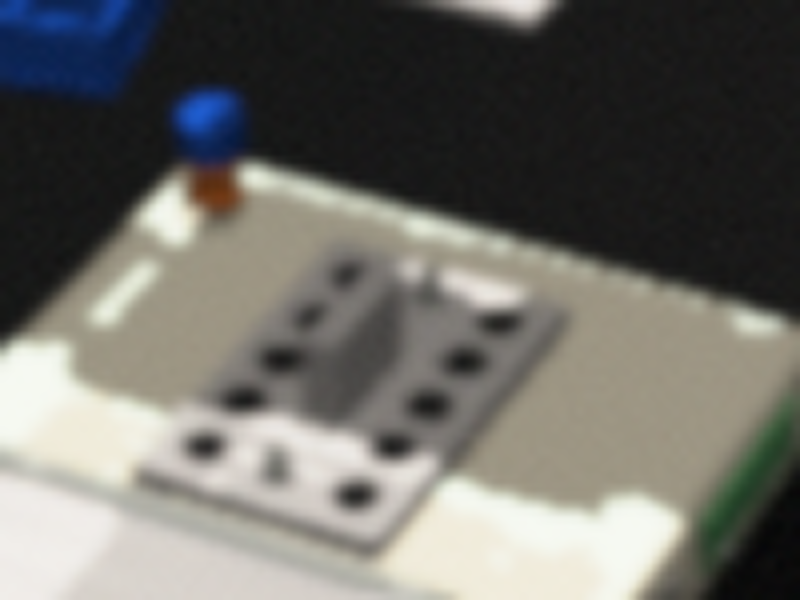

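Plate is seated flush, with pins showing in both holes at (275,465) and (428,285) zoomed. Moving on to the handle.

>>> {"op": "send_rows", "data": {"deltas": [{"tx": 5, "ty": -0.6, "tz": 0, "rx": 0, "ry": 0, "rz": -0.12}, {"tx": 9, "ty": -1.2, "tz": 0, "rx": 0, "ry": 0, "rz": -0.24}, {"tx": 12, "ty": -1.6, "tz": 0, "rx": 0, "ry": 0, "rz": -0.36}, {"tx": 15, "ty": -2, "tz": 0, "rx": 0, "ry": 0, "rz": -0.48}, {"tx": 18, "ty": -2.4, "tz": 0, "rx": 0, "ry": 0, "rz": -0.6}]}}

```text
time: 11.57
position: [0.5454, 0.1992, 0.2175]
tool_rot: [0.552, 0.834, -0.0, -0.0]
ft_force: [0.8, -0.6, 0.6]
grip_width: 0.0498
```

Run:
```python
from h import *
goal(st(-.03,.14,.22),ST[2]+np.pi/2)
```

```text
t 11.57 pos [0.5454 0.1992 0.2175] F [ 0.8 -0.6  0.6] w 0.0498 | d cm [ 4.9   2.82 -0.25] rot [-0.001 -0.001 -0.964]
tool x [-0.39   0.921  0.   ] tool y [ 0.921  0.39  -0.001]
```

>>> {"op": "send_rows", "data": {"deltas": [{"tx": 3, "ty": 1.5, "tz": 0, "rx": 0, "ry": 0, "rz": -0.12}, {"tx": 4.9, "ty": 2.8, "tz": 0, "rx": 0, "ry": 0, "rz": -0.24}, {"tx": 4.9, "ty": 2.8, "tz": 0, "rx": 0, "ry": 0, "rz": -0.36}, {"tx": 4.9, "ty": 2.8, "tz": 0, "rx": 0, "ry": 0, "rz": -0.48}, {"tx": 4.9, "ty": 2.8, "tz": 0, "rx": 0, "ry": 0, "rz": -0.6}]}}

```text
time: 11.98
position: [0.5524, 0.2542, 0.2171]
tool_rot: [0.281, 0.96, -0.0, -0.001]
ft_force: [-0.4, -0.1, 0.7]
grip_width: 0.0502
```

>>> {"op": "send_rows", "data": {"deltas": [{"tx": 0, "ty": 0, "tz": 0, "rx": 0, "ry": 0, "rz": -0.12}, {"tx": 0, "ty": 0, "tz": 0, "rx": 0, "ry": 0, "rz": -0.24}, {"tx": 0, "ty": 0, "tz": 0, "rx": 0, "ry": 0, "rz": -0.36}, {"tx": 0, "ty": 0, "tz": 0, "rx": 0, "ry": 0, "rz": -0.362}, {"tx": 0, "ty": 0, "tz": 0, "rx": 0, "ry": 0, "rz": -0.362}]}}

```text
time: 12.4
position: [0.5527, 0.2534, 0.2175]
tool_rot: [0.109, 0.994, -0.0, -0.001]
ft_force: [-0.2, 0.4, 0.4]
grip_width: 0.0499
```

Run:
```python
from h import *
goal(st(-.03,.14,.12),ST[2]+np.pi/2)
import pickle
print(np.round(robot.get_obs()['q'],2))
c=cam('top','t11');s=cam('side','s11');pickle.dump({'top':c,'side':s},open('C11.pkl','wb'))
for n in('top','side'):
    for l in['handle','hinge','index_tip']:
        for d in robot.tip_of(l,n)[:2]: print(n,l,round(d['p'],2),np.round(d['xy'],1))
f=5.5;cv2.imwrite('pics/s11z.png',cv2.resize(s['color'][205:310,215:355,::-1],None,fx=f,fy=f,interpolation=cv2.INTER_CUBIC))
f=8;cv2.imwrite('pics/t11z.png',cv2.resize(c['color'][155:230,235:335,::-1],None,fx=f,fy=f,interpolation=cv2.INTER_CUBIC))
```

```text
t 12.4 pos [0.5527 0.2534 0.2175] F [-0.2  0.4  0.4] w 0.0499 | d cm [0.07 0.19 9.75] rot [-0.    -0.001 -0.012]
tool x [-0.976  0.216  0.001] tool y [ 0.216  0.976 -0.   ]
[ 0.25  0.51  1.48  0.    1.15 -1.11]
top hinge 0.6 [277.8 229.3]
top index_tip 0.52 [260.5 171.8]
side handle 0.91 [255.5 295.6]
side hinge 0.84 [286.4 262.7]
side index_tip 0.59 [288.2 283.7]
```

View pics/s11z.png

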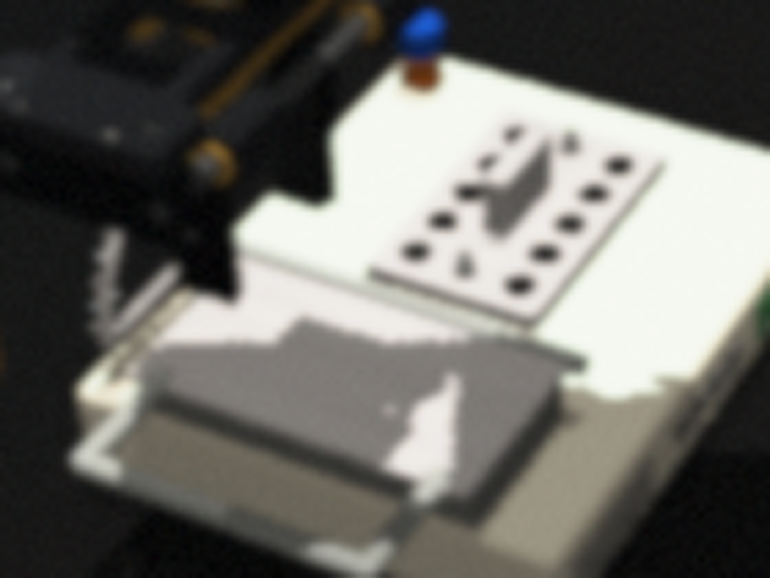

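View pics/t11.png

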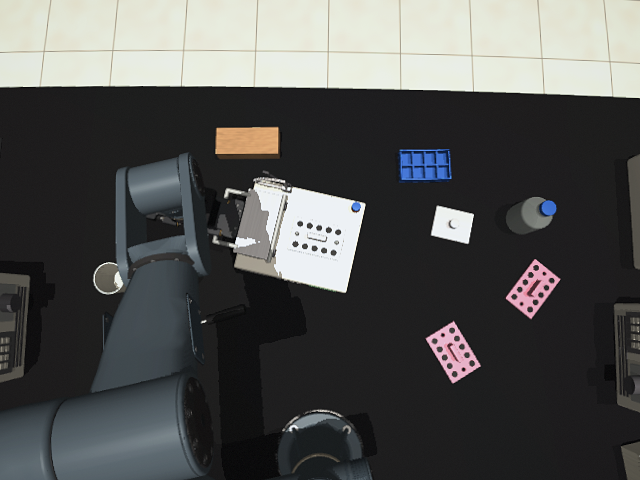

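>>> {"op": "send_rows", "data": {"deltas": [{"tx": 0.1, "ty": 0.1, "tz": 3, "rx": 0, "ry": 0, "rz": -0.012}, {"tx": 0.1, "ty": 0.1, "tz": 6, "rx": 0, "ry": 0, "rz": -0.012}, {"tx": 0.1, "ty": 0.1, "tz": 8, "rx": 0, "ry": 0, "rz": -0.012}, {"tx": 0.1, "ty": 0.1, "tz": 9.5, "rx": 0, "ry": 0, "rz": -0.012}, {"tx": 0.1, "ty": 0.1, "tz": 9.5, "rx": 0, "ry": 0, "rz": -0.012}], "claw": 4.4}}

```text
time: 13.22
position: [0.5498, 0.2539, 0.1197]
tool_rot: [0.101, 0.995, -0.001, -0.003]
ft_force: [-0.7, -1.1, -0.3]
grip_width: 0.0443
```

Run:
```python
from h import *
goal(st(-.03,.14,.056),ST[2]+np.pi/2)
s=cam('side','s12')
f=5.5;cv2.imwrite('pics/s12z.png',cv2.resize(s['color'][215:320,205:345,::-1],None,fx=f,fy=f,interpolation=cv2.INTER_CUBIC))
```

```text
t 13.22 pos [0.5498 0.2539 0.1197] F [-0.7 -1.1 -0.3] w 0.0443 | d cm [-0.26  0.21  6.37] rot [-0.003 -0.006  0.003]
tool x [-0.979  0.202  0.006] tool y [ 0.202  0.979 -0.003]
```

View pics/s12z.png

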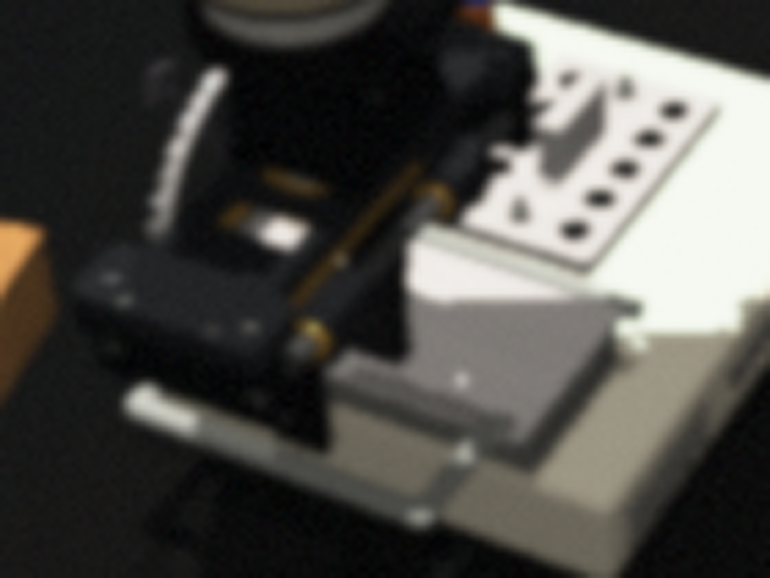

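>>> {"op": "send_rows", "data": {"deltas": [{"tx": -0.2, "ty": 0.2, "tz": 1.5, "rx": 0, "ry": 0, "rz": 0}, {"tx": -0.2, "ty": 0.2, "tz": 3, "rx": 0, "ry": 0, "rz": 0}, {"tx": -0.2, "ty": 0.2, "tz": 4.5, "rx": 0, "ry": 0, "rz": 0}, {"tx": -0.2, "ty": 0.2, "tz": 6, "rx": 0, "ry": 0, "rz": 0}, {"tx": -0.2, "ty": 0.2, "tz": 6.4, "rx": 0, "ry": 0, "rz": 0}]}}

```text
time: 13.68
position: [0.5545, 0.2561, 0.0587]
tool_rot: [0.101, 0.995, -0.0, -0.0]
ft_force: [-0.2, 0.1, -0.7]
grip_width: 0.0437
```

>>> {"op": "send_rows", "data": {"deltas": [{"tx": 0, "ty": 0, "tz": 0, "rx": 0, "ry": 0, "rz": 0}, {"tx": 0, "ty": 0, "tz": 0, "rx": 0, "ry": 0, "rz": 0}, {"tx": 0, "ty": 0, "tz": 0, "rx": 0, "ry": 0, "rz": 0}]}}

```text
time: 13.93
position: [0.5557, 0.2565, 0.0606]
tool_rot: [0.101, 0.995, 0.0, 0.001]
ft_force: [-0.2, -0.4, 0.7]
grip_width: 0.044
```

Run:
```python
from h import *
goal(st(-.03,.14,.056),ST[2]+np.pi/2)
s=cam('side','s13')
f=5.5;cv2.imwrite('pics/s13z.png',cv2.resize(s['color'][215:320,205:345,::-1],None,fx=f,fy=f,interpolation=cv2.INTER_CUBIC))
```

```text
t 13.93 pos [0.5557 0.2565 0.0606] F [-0.2 -0.4  0.7] w 0.044 | d cm [ 0.32 -0.18  0.46] rot [0.001 0.003 0.003]
tool x [-0.979  0.201 -0.003] tool y [0.201 0.98  0.001]
```

View pics/s13z.png

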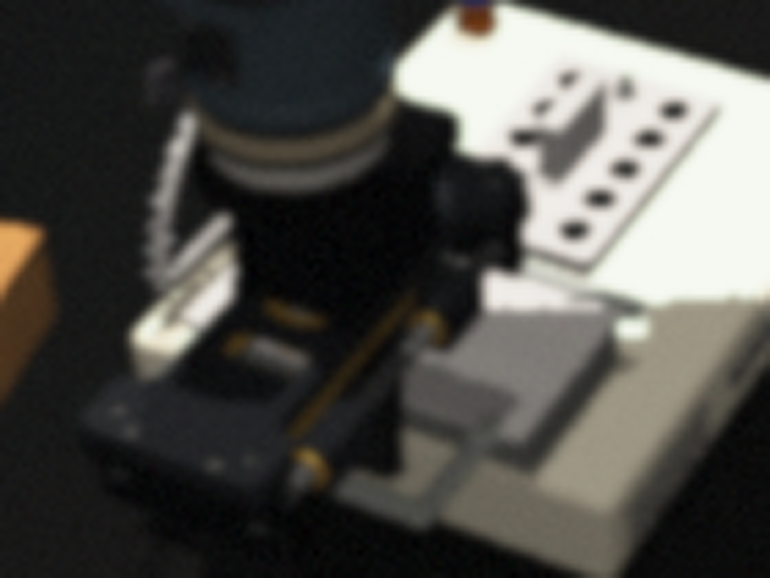

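The inner finger is in the gap between the bar and the panel. Closing.

>>> {"op": "send_rows", "data": {"deltas": [{"tx": 0, "ty": -0.1, "tz": 0.4, "rx": 0, "ry": 0, "rz": 0}, {"tx": 0, "ty": -0.1, "tz": 0.4, "rx": 0, "ry": 0, "rz": 0}, {"tx": 0, "ty": -0.1, "tz": 0.4, "rx": 0, "ry": 0, "rz": 0}, {"tx": 0, "ty": -0.1, "tz": 0.4, "rx": 0, "ry": 0, "rz": 0}, {"tx": 0, "ty": -0.1, "tz": 0.4, "rx": 0, "ry": 0, "rz": 0}], "claw": 0, "squeeze": 15}}

```text
time: 14.4
position: [0.5544, 0.2552, 0.0552]
tool_rot: [0.101, 0.995, 0.0, 0.0]
ft_force: [0.4, 0.2, 0.6]
grip_width: 0.0185
```

>>> {"op": "send_rows", "data": {"deltas": [{"tx": 0, "ty": 0, "tz": 0, "rx": 0, "ry": 0, "rz": 0}, {"tx": 0, "ty": 0, "tz": 0, "rx": 0, "ry": 0, "rz": 0}, {"tx": 0, "ty": 0, "tz": 0, "rx": 0, "ry": 0, "rz": 0}, {"tx": 0, "ty": 0, "tz": 0, "rx": 0, "ry": 0, "rz": 0}, {"tx": 0, "ty": 0, "tz": 0, "rx": 0, "ry": 0, "rz": 0}]}}

```text
time: 14.82
position: [0.5546, 0.2559, 0.0552]
tool_rot: [0.101, 0.995, 0.001, 0.0]
ft_force: [-0.0, 4.4, -1.6]
grip_width: 0.0094
```

Run:
```python
from h import *
goal(st(-.03,.14,.056),ST[2]+np.pi/2)
```

```text
t 14.82 pos [0.5546 0.2559 0.0552] F [-0.   4.4 -1.6] w 0.0094 | d cm [ 0.21 -0.1  -0.08] rot [0.001 0.    0.003]
tool x [-0.979  0.202 -0.   ] tool y [0.202 0.979 0.001]
```

>>> {"op": "send_rows", "data": {"deltas": [{"tx": 0, "ty": 0.0, "tz": -0.8, "rx": 0, "ry": 0, "rz": 0}, {"tx": 0, "ty": -0.13, "tz": -1.9, "rx": 0, "ry": 0, "rz": 0}, {"tx": 0, "ty": -0.35, "tz": -3.1, "rx": 0, "ry": 0, "rz": 0}, {"tx": 0, "ty": -0.65, "tz": -4.3, "rx": 0, "ry": 0, "rz": 0}, {"tx": 0, "ty": -1.06, "tz": -5.45, "rx": 0, "ry": 0, "rz": 0}]}}

```text
time: 15.23
position: [0.5523, 0.2454, 0.1108]
tool_rot: [0.101, 0.995, 0.001, 0.0]
ft_force: [1.3, 4.4, 0.1]
grip_width: 0.0094
```

```bash
cat >> h.py <<'E'
B0=np.array([.5546,.2559,.0560]); YH=np.array([.2047,.9788,0])
def shield(th=None):
    o=robot.get_obs();d=o['position']-B0
    y=.14+d@YH;z=d[2];print('y,z',round(y,4),round(z,4),'r',round(np.hypot(y,z),4),'theta',round(np.arctan2(z,y),4))
    if th: goal(B0+YH*.14*(np.cos(th)-1)+[0,0,.14*np.sin(th)],ST[2]+np.pi/2)
E
python3 -c "
from h import *
shield(.8)"
```

```text
y,z 0.1292 0.0548 r 0.1404 theta 0.4014
t 15.23 pos [0.5523 0.2454 0.1108] F [1.3 4.4 0.1] w 0.0094 | d cm [ 0.   -3.16 -4.56] rot [0.001 0.    0.003]
tool x [-0.98   0.201 -0.   ] tool y [0.201 0.98  0.001]
```

>>> {"op": "send_rows", "data": {"deltas": [{"tx": 0, "ty": -0.47, "tz": -1.01, "rx": 0, "ry": 0, "rz": 0}, {"tx": 0, "ty": -1.03, "tz": -1.99, "rx": 0, "ry": 0, "rz": 0}, {"tx": 0, "ty": -1.66, "tz": -2.91, "rx": 0, "ry": 0, "rz": 0}, {"tx": 0, "ty": -2.36, "tz": -3.78, "rx": 0, "ry": 0, "rz": 0}, {"tx": 0, "ty": -3.14, "tz": -4.59, "rx": 0, "ry": 0, "rz": 0}]}}

```text
time: 15.65
position: [0.546, 0.2156, 0.1579]
tool_rot: [0.102, 0.995, 0.002, 0.001]
ft_force: [-1.7, 9.4, 5.9]
grip_width: 0.0092
```

>>> {"op": "send_rows", "data": {"deltas": [{"tx": 0, "ty": 0, "tz": 0, "rx": 0, "ry": 0, "rz": 0}, {"tx": 0, "ty": 0, "tz": 0, "rx": 0, "ry": 0, "rz": 0}, {"tx": 0, "ty": 0, "tz": 0, "rx": 0, "ry": 0, "rz": 0}]}}

```text
time: 15.9
position: [0.5461, 0.2155, 0.158]
tool_rot: [0.102, 0.995, 0.002, 0.001]
ft_force: [-1.4, 7.9, 5.8]
grip_width: 0.0096
```

Run:
```python
from h import *
shield(1.0)
s=cam('side','s14');c=cam('top','t14')
import pickle;pickle.dump({'top':c,'side':s},open('C14.pkl','wb'))
f=6.5;cv2.imwrite('pics/s14z.png',cv2.resize(s['color'][195:285,215:335,::-1],None,fx=f,fy=f,interpolation=cv2.INTER_CUBIC))
f=8;cv2.imwrite('pics/t14z.png',cv2.resize(c['color'][155:230,235:335,::-1],None,fx=f,fy=f,interpolation=cv2.INTER_CUBIC))
```

```text
y,z 0.0987 0.102 r 0.1419 theta 0.8019
t 15.9 pos [0.5461 0.2155 0.158 ] F [-1.4  7.9  5.8] w 0.0096 | d cm [-0.01 -2.3  -1.59] rot [0.004 0.001 0.002]
tool x [-0.979  0.203 -0.001] tool y [0.203 0.979 0.004]
```

View pics/s14z.png

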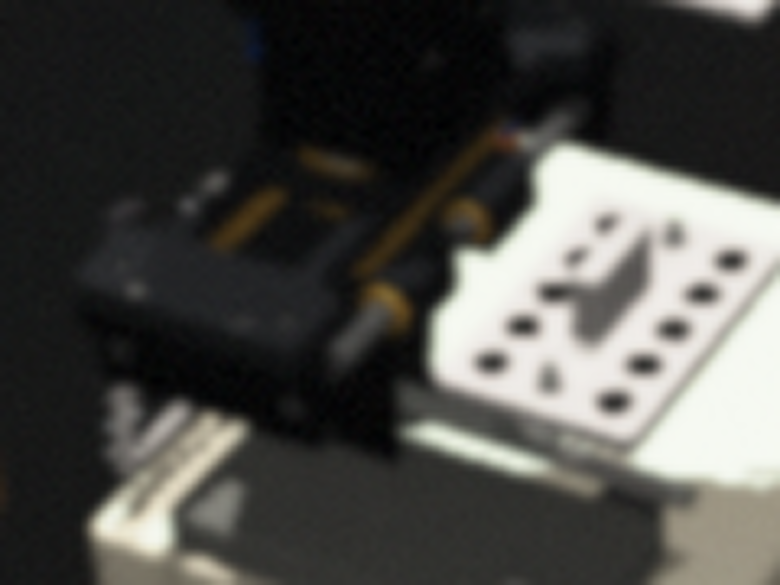

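View pics/t14z.png

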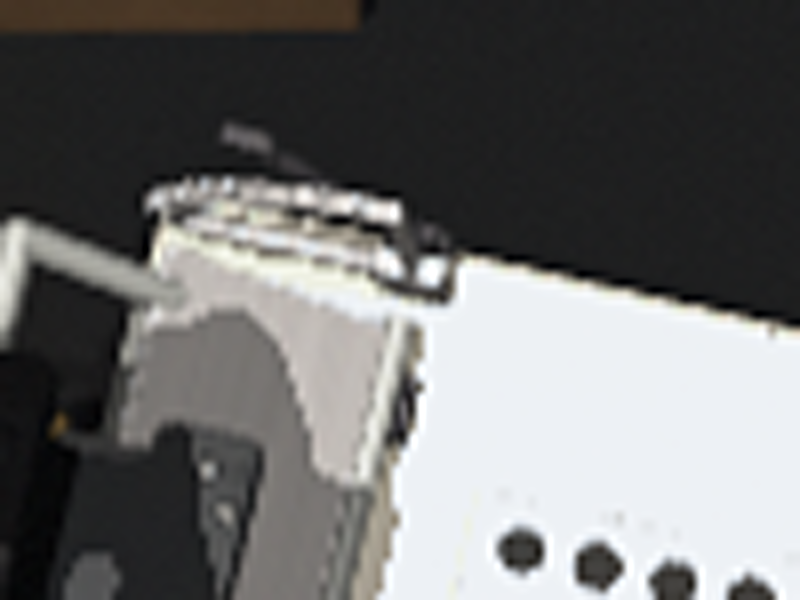

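View pics/t11z.png

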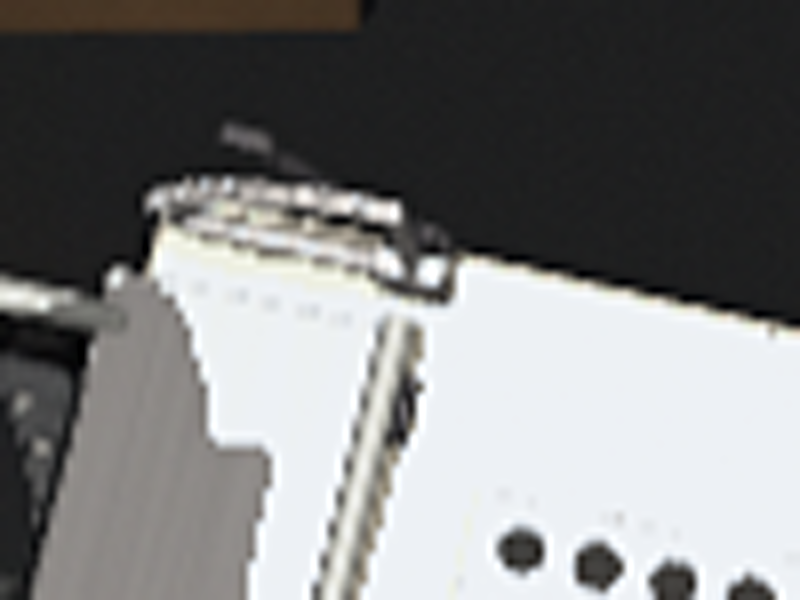

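Run:
```python
from h import *
import pickle
C=pickle.load(open('C0.pkl','rb'))
def enh(c,x,y,w,h,f,n,mx):
    im=c['color'][y:y+h,x:x+w,::-1].astype(float)/mx*255
    cv2.imwrite(f'pics/{n}.png',cv2.resize(np.clip(im,0,255).astype(np.uint8),None,fx=f,fy=f,interpolation=cv2.INTER_CUBIC))
enh(C['side'],215,210,50,45,12,'idx_s',110)
enh(C['top'],245,160,60,40,12,'idx_t',140)
```

```text
(no output)
```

View pics/idx_s.png

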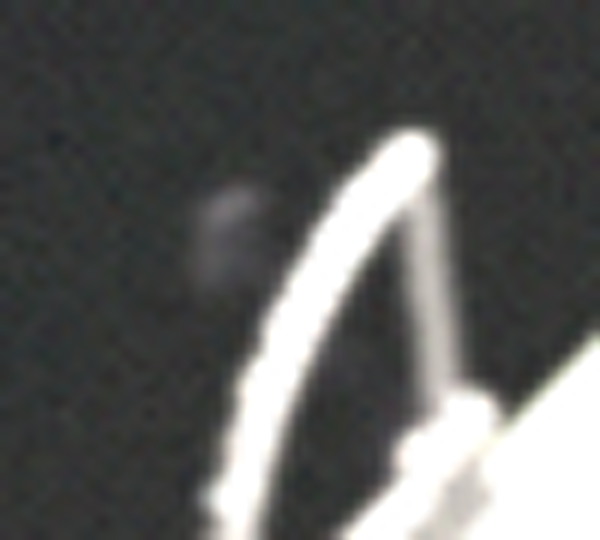

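View pics/idx_t.png

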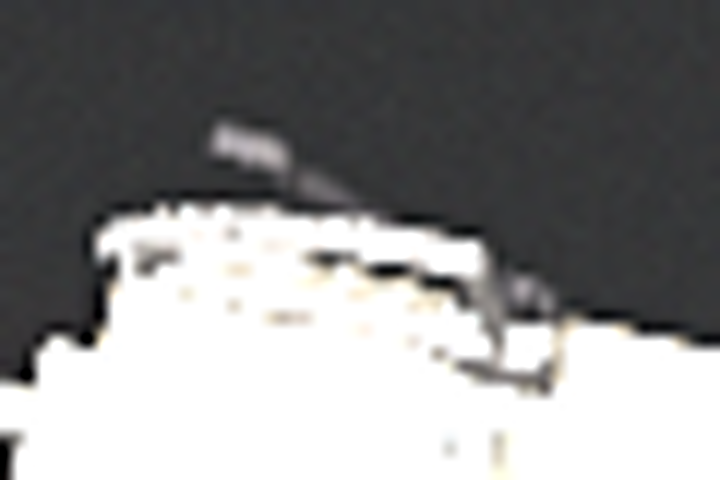

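Run:
```python
from fit import *
T=[.5528,.1121,-.2062];S=[.553,.1133,-.2057]
def dia(a,h,x=.109):
    c,s=np.cos(a),np.sin(a);out=[]
    for r,t in((.105,0),(.105-h,h),(.105-2*h,0),(.105-h,-h)):
        out.append([x,r*c-t*s,.075+r*s+t*c])
    return out
for a in (.95,1.0,1.05,1.1):
  for h in(.006,.009):
    t=w2p(C['top'],pose(T,dia(a,h)));s=w2p(C['side'],pose(S,dia(a,h)))
    print(a,h,'top u',np.round([t[:,0].min(),t[:,0].max()],1),'v',np.round([t[:,1].min(),t[:,1].max()],1),'side c',np.round(s.mean(0),1),'v',np.round([s[:,1].min(),s[:,1].max()],1),'u',np.round([s[:,0].min(),s[:,0].max()],1))
print('hinge/arc refs')
print(w2p(C['side'],pose(S,[[.1,0,.15],[.1,0,.153],[.1,.078,.075],[.1,0,.05]])),w2p(C['top'],pose(T,[[.1,0,.15],[.1,.078,.075]])))
```

```text
0.95 0.006 top u [258.1 261.9] v [171.  172.7] side c [231.  233.8] v [231.3 236.2] u [229.8 232.1]
0.95 0.009 top u [258.  263.7] v [171.  173.6] side c [231.5 234.2] v [230.6 237.9] u [229.8 233.3]
1.0 0.006 top u [259.6 263.6] v [171.1 172.8] side c [231.9 231.8] v [229.4 234.2] u [230.7 233. ]
1.0 0.009 top u [259.4 265.4] v [171.1 173.6] side c [232.4 232.3] v [228.7 235.9] u [230.7 234.1]
1.05 0.006 top u [261.2 265.3] v [171.2 172.9] side c [232.8 229.8] v [227.5 232.2] u [231.6 234. ]
1.05 0.009 top u [260.9 267.1] v [171.2 173.7] side c [233.4 230.4] v [227.  233.9] u [231.6 235.2]
1.1 0.006 top u [262.8 267.1] v [171.4 173. ] side c [233.8 228. ] v [225.7 230.2] u [232.6 235.1]
1.1 0.009 top u [262.5 268.9] v [171.4 173.9] side c [234.3 228.6] v [225.2 232. ] u [232.5 236.2]
hinge/arc refs
[[249.05723976 223.27321961]
 [248.92688756 222.20921235]
 [233.30758385 267.92190874]
 [253.18831759 256.87793304]] [[283.62583409 181.52675735]
 [254.92653113 181.85561433]]
```

```bash
cat > pl.py <<'E'
from fit import *
T=np.array([.5528,.1121,-.2062])
def stage(P,T=T):
    c,s=np.cos(T[2]),np.sin(T[2]);d=P-[T[0],T[1],0]
    return np.c_[c*d[:,0]+s*d[:,1],-s*d[:,0]+c*d[:,1],d[:,2]]
def panel(c,th,xr=(-.075,.075),rr=(.012,.088),v=True):
    P,uv=depthpts(c);Q=stage(P)
    for it in range(6):
        r=Q[:,1]*np.cos(th)+(Q[:,2]-.075)*np.sin(th);n=-Q[:,1]*np.sin(th)+(Q[:,2]-.075)*np.cos(th)
        m=(Q[:,0]>xr[0])&(Q[:,0]<xr[1])&(r>rr[0])&(r<rr[1])&(abs(n-.0025)<(.012 if it<3 else .006))
        A=np.c_[r[m],np.ones(m.sum())];k=np.linalg.lstsq(A,n[m],rcond=None)[0];th+=np.arctan(k[0])
    if v: print('panel theta',round(th,4),'n',m.sum(),'off mm',round(k[1]*1000,2),'resid',round((n[m]-A@k).std()*1000,2),'rspan',np.round(np.percentile(r[m],[2,98]),3))
    return th,uv[m],Q[m]
E
python3 - <<'E'
from pl import *
panel(C['top'],0.02)
c=pickle.load(open('C14.pkl','rb'));panel(c['top'],.79);panel(c['top'],.79,xr=(.02,.075))
panel(c['side'],.79)
# index depth
for n,k in(('C0',C),('C14',c)):
  for nm in('top','side'):
    P,uv=depthpts(k[nm]);Q=stage(P) if nm=='top' else stage(P,[.553,.1133,-.2057])
    m=(abs(Q[:,0]-.109)<.009)&(np.hypot(Q[:,1],Q[:,2]-.075)>.083)&(np.hypot(Q[:,1],Q[:,2]-.075)<.115)&(Q[:,2]>.1)
    print(n,nm,m.sum());q=Q[m];print(np.round(np.c_[uv[m],q*1000,np.hypot(q[:,1],q[:,2]-.075)*1000,np.arctan2(q[:,2]-.075,q[:,1])],2)[:24])
E
```

```text
panel theta 0.0013 n 1856 off mm 1.17 resid 2.19 rspan [0.013 0.086]
panel theta 0.7874 n 1004 off mm 1.13 resid 1.72 rspan [0.013 0.086]
panel theta 0.7852 n 507 off mm 1.36 resid 1.7 rspan [0.013 0.086]
  ret = _var(a, axis=axis, dtype=dtype, out=out, ddof=ddof,
  arrmean = um.true_divide(arrmean, div, out=arrmean,
  ret = ret.dtype.type(ret / rcount)
Traceback (most recent call last):
  File "pl.py", line 12, in panel
    if v: print('panel theta',round(th,4),'n',m.sum(),'off mm',round(k[1]*1000,2),'resid',round((n[m]-A@k).std()*1000,2),'rspan',np.round(np.percentile(r[m],[2,98]),3))
                                                                                                                                          ~~~~~~~~~~~~~^^^^^^^^^^^^^
IndexError: index -1 is out of bounds for axis 0 with size 0
```

Run:
```python
from pl import *
fs={'C0':C,'C4':pickle.load(open('C4.pkl','rb')),'C11':pickle.load(open('C11.pkl','rb')),'C14':pickle.load(open('C14.pkl','rb'))}
for n,k in fs.items():
  for nm in('top','side'):
    P,uv=depthpts(k[nm]);Q=stage(P) if nm=='top' else stage(P,[.553,.1133,-.2057])
    m=(abs(Q[:,0]-.109)<.012)&(np.hypot(Q[:,1],Q[:,2]-.075)>.083)&(np.hypot(Q[:,1],Q[:,2]-.075)<.115)&(Q[:,2]>.1)
    q=Q[m];print(n,nm,m.sum(),'med',np.round(np.median(q,0)*1000,1))
    if n!='C4':print(np.round(np.c_[uv[m],q*1000,np.hypot(q[:,1],q[:,2]-.075)*1000,np.arctan2(q[:,2]-.075,q[:,1])],2)[:22])
```

```text
C0 top 23 med [107.7  44.8 159.9]
[[263.   171.   109.95  49.39 166.69 104.15   1.08]
 [264.   171.   110.6   47.28 166.04 102.59   1.09]
 [262.   172.   109.14  52.55 158.08  98.3    1.01]
 [263.   172.   107.97  49.05 165.43 102.88   1.07]
 [264.   172.   108.65  46.97 164.61 101.17   1.09]
 [265.   172.   110.47  45.7  158.85  95.5    1.07]
 [266.   172.   109.41  42.34 165.66 100.06   1.13]
 [267.   172.   110.18  40.31 164.48  98.14   1.15]
 [262.   173.   107.17  52.24 156.66  96.94   1.  ]
 [263.   173.   106.95  49.45 159.87  98.22   1.04]
 [264.   173.   106.61  46.59 163.57 100.07   1.09]
 [265.   173.   107.7   44.79 160.99  96.96   1.09]
 [266.   173.   107.49  42.05 164.11  98.53   1.13]
 [267.   173.   108.68  40.31 161.06  95.03   1.13]
 [268.   173.   109.76  38.49 158.52  91.96   1.14]
 [264.   174.   107.36  48.3  150.06  89.26   1.  ]
 [265.   174.   106.4   44.97 156.59  93.16   1.07]
 [266.   174.   107.83  43.4  152.49  88.81   1.06]
 [267.   174.   107.5   40.55 156.18  90.74   1.11]
 [268.   174.   106.82  37.47 161.44  94.22   1.16]
 [266.   175.   106.73  43
[... 4360 characters left out ...]
4 161.9   95.39   1.15]
 [236.   227.   104.7   42.28 165.52  99.91   1.13]
 [232.   228.   110.36  49.57 165.73 103.39   1.07]
 [233.   228.   109.51  47.21 164.45 101.14   1.09]
 [234.   228.   107.84  45.81 164.08 100.17   1.1 ]
 [235.   228.   106.63  43.87 163.19  98.5    1.11]
 [236.   228.   107.57  39.31 159.9   93.56   1.14]
 [232.   229.   110.42  49.99 163.24 101.42   1.06]
 [233.   229.   108.69  48.68 162.93 100.51   1.07]
 [234.   229.   106.18  48.29 163.49 100.81   1.07]
 [235.   229.   105.56  45.65 161.95  98.2    1.09]
 [236.   229.   106.35  41.28 158.82  93.43   1.11]
 [232.   230.   109.73  51.31 161.58 100.64   1.04]
 [233.   230.   108.19  49.77 161.06  99.41   1.05]]
```

Run:
```python
from pl import *
k=pickle.load(open('C14.pkl','rb'))
for nm in('top','side'):
  for kk,lab in((C,'C0'),(k,'C14')):
    P,uv=depthpts(kk[nm]);Q=stage(P,T if nm=='top' else np.array([.553,.1133,-.2057]))
    m=(Q[:,1]>-.19)&(Q[:,1]<-.03)&(Q[:,0]>-.105)&(Q[:,0]<-.055)&(abs(Q[:,2]-.05)<.01);print(nm,lab,'deck',m.sum(),np.median(Q[m,2])*1000)
    m=(Q[:,1]>.01)&(Q[:,1]<.08)&(Q[:,0]>.083)&(Q[:,0]<.095)&(abs(Q[:,2]-.05)<.008);print('deck near arc',m.sum(),np.median(Q[m,2])*1000)
    # index stats, restrict diamond
    d=np.hypot(Q[:,1]-.0445,Q[:,2]-.161);m=(abs(Q[:,0]-.109)<.006)&(d<.014);q=Q[m].mean(0);print('idx',m.sum(),np.round(q*1000,1),np.arctan2(q[2]-.075,q[1]))
P,uv=depthpts(C['top']);Q=stage(P)
# handle bar at theta 0
m=(abs(Q[:,0])<.06)&(abs(Q[:,1]-.14)<.015)&(abs(Q[:,2]-.075)<.02);print('bar',m.sum(),np.round(Q[m].mean(0)*1000,1),np.percentile(Q[m,2],90))
```

```text
top C0 deck 1319 48.47232959582315
deck near arc 95 48.814142095379374
idx 22 [108.2  44.7 159.5] 1.0838431722441462
top C14 deck 1322 48.499663994861166
deck near arc 22 48.30432704251908
idx 21 [108.1  44.7 160.9] 1.0915103841406182
side C0 deck 849 50.836735592128534
deck near arc 9 50.32509847959754
idx 36 [108.3  45.7 159.9] 1.0767494789157723
side C14 deck 839 50.7306144155768
deck near arc 22 50.50096923193165
idx 21 [108.5  45.4 163.5] 1.0966594012117288
bar 204 [ -0.6 140.   77.2] 0.08040897458378223
```

>>> {"op": "send_rows", "data": {"deltas": [{"tx": 0, "ty": -0.6, "tz": -0.91, "rx": 0, "ry": 0, "rz": 0}, {"tx": 0, "ty": -1.36, "tz": -1.52, "rx": 0, "ry": 0, "rz": 0}, {"tx": 0, "ty": -2.17, "tz": -2.08, "rx": 0, "ry": 0, "rz": 0}, {"tx": 0, "ty": -2.76, "tz": -2.44, "rx": 0, "ry": 0, "rz": 0}, {"tx": 0, "ty": -2.89, "tz": -2.51, "rx": 0, "ry": 0, "rz": 0}]}}

```text
time: 16.42
position: [0.5395, 0.1847, 0.1819]
tool_rot: [0.102, 0.995, 0.0, -0.0]
ft_force: [-2.1, 5.6, 4.8]
grip_width: 0.0094
```

>>> {"op": "send_rows", "data": {"deltas": [{"tx": 0, "ty": 0, "tz": 0, "rx": 0, "ry": 0, "rz": 0}, {"tx": 0, "ty": 0, "tz": 0, "rx": 0, "ry": 0, "rz": 0}, {"tx": 0, "ty": 0, "tz": 0, "rx": 0, "ry": 0, "rz": 0}, {"tx": 0, "ty": 0, "tz": 0, "rx": 0, "ry": 0, "rz": 0}, {"tx": 0, "ty": 0, "tz": 0, "rx": 0, "ry": 0, "rz": 0}]}}

```text
time: 16.83
position: [0.5398, 0.1861, 0.1811]
tool_rot: [0.101, 0.995, 0.0, -0.0]
ft_force: [-1.7, 5.3, 5.2]
grip_width: 0.0092
```

```bash
cat > look.py <<'E'
from pl import *
import sys
n=sys.argv[1];th=float(sys.argv[2])
shield(th)
S=np.array([.553,.1133,-.2057])
for rep in range(3):
    c=cam('top',n+'t');s=cam('side',n+'s')
    panel(c,th);panel(c,th,xr=(.02,.075))
    for nm,k,TT in(('top',c,T),('side',s,S)):
        P,uv=depthpts(k);Q=stage(P,TT)
        d=np.hypot(Q[:,1]-.0445,Q[:,2]-.161);m=(abs(Q[:,0]-.109)<.006)&(d<.014);q=Q[m].mean(0);print('idx',nm,m.sum(),np.round(q*1000,1),np.arctan2(q[2]-.075,q[1]))
pickle.dump({'top':c,'side':s},open(n+'.pkl','wb'))
f=8;cv2.imwrite(f'pics/{n}tz.png',cv2.resize(c['color'][155:230,235:335,::-1],None,fx=f,fy=f,interpolation=cv2.INTER_CUBIC))
f=6.5;cv2.imwrite(f'pics/{n}sz.png',cv2.resize(s['color'][195:285,215:335,::-1],None,fx=f,fy=f,interpolation=cv2.INTER_CUBIC))
E
python3 look.py L1 1.06
```

```text
y,z 0.0687 0.1251 r 0.1427 theta 1.0686
t 16.83 pos [0.5398 0.1861 0.1811] F [-1.7  5.3  5.2] w 0.0092 | d cm [-0.02 -0.03  0.3 ] rot [ 0.001 -0.001  0.003]
tool x [-0.979  0.202  0.001] tool y [0.202 0.979 0.001]
panel theta 1.057 n 562 off mm 1.18 resid 1.43 rspan [0.013 0.087]
panel theta 1.0504 n 344 off mm 1.73 resid 1.48 rspan [0.015 0.087]
idx top 22 [108.2  44.6 159.7] 1.0862172880633254
idx side 36 [108.4  45.6 159.5] 1.0759459839601682
panel theta 1.0496 n 570 off mm 1.63 resid 1.48 rspan [0.015 0.087]
panel theta 1.044 n 348 off mm 2.19 resid 1.52 rspan [0.016 0.087]
idx top 23 [108.   44.5 159.8] 1.0878988428769705
idx side 36 [108.3  45.6 159.2] 1.0741545518547448
panel theta 1.0557 n 573 off mm 1.32 resid 1.37 rspan [0.013 0.087]
panel theta 1.0538 n 357 off mm 1.6 resid 1.36 rspan [0.013 0.088]
idx top 22 [108.2  44.6 159.7] 1.0861627718216966
idx side 38 [108.1  45.5 159.1] 1.0745325648406212
```

View pics/L1tz.png

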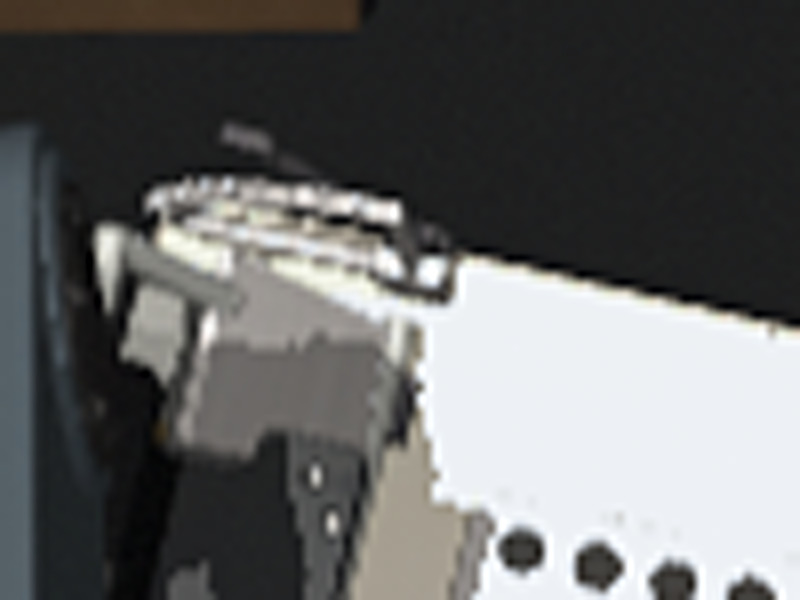

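View pics/L1sz.png

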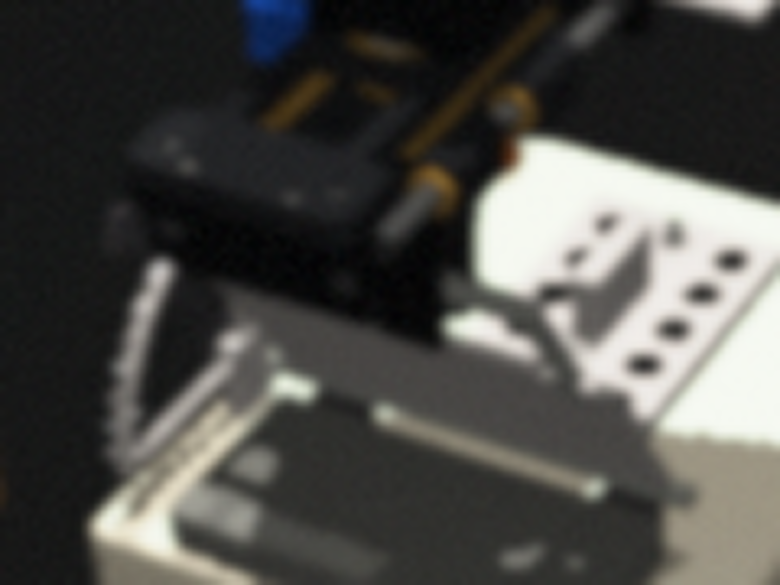

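>>> {"op": "send_rows", "data": {"deltas": [{"tx": 0, "ty": -0.2, "tz": -0.1, "rx": 0, "ry": 0, "rz": 0}, {"tx": 0, "ty": -0.39, "tz": -0.21, "rx": 0, "ry": 0, "rz": 0}, {"tx": 0, "ty": -0.39, "tz": -0.21, "rx": 0, "ry": 0, "rz": 0}, {"tx": 0, "ty": -0.39, "tz": -0.21, "rx": 0, "ry": 0, "rz": 0}, {"tx": 0, "ty": -0.39, "tz": -0.21, "rx": 0, "ry": 0, "rz": 0}]}}

```text
time: 17.55
position: [0.539, 0.1823, 0.1831]
tool_rot: [0.101, 0.995, 0.0, -0.0]
ft_force: [-1.3, 5.1, 5.9]
grip_width: 0.0095
```

>>> {"op": "send_rows", "data": {"deltas": [{"tx": 0, "ty": 0, "tz": 0, "rx": 0, "ry": 0, "rz": 0}, {"tx": 0, "ty": 0, "tz": 0, "rx": 0, "ry": 0, "rz": 0}, {"tx": 0, "ty": 0, "tz": 0, "rx": 0, "ry": 0, "rz": 0}, {"tx": 0, "ty": 0, "tz": 0, "rx": 0, "ry": 0, "rz": 0}, {"tx": 0, "ty": 0, "tz": 0, "rx": 0, "ry": 0, "rz": 0}]}}

```text
time: 17.97
position: [0.539, 0.1823, 0.1831]
tool_rot: [0.101, 0.995, 0.0, -0.0]
ft_force: [-2.9, 5.1, 5.1]
grip_width: 0.0094
```

```bash
python3 look.py L2 1.09
python3 - <<'E'
from pl import *
# side-view panel plane (underside visible) 
c=pickle.load(open('L2.pkl','rb'));S=np.array([.553,.1133,-.2057])
P,uv=depthpts(c['side']);Q=stage(P,S)
th=1.085
for it in range(5):
    r=Q[:,1]*np.cos(th)+(Q[:,2]-.075)*np.sin(th);n=-Q[:,1]*np.sin(th)+(Q[:,2]-.075)*np.cos(th)
    m=(abs(Q[:,0])<.075)&(r>.012)&(r<.06)&(abs(n+.0025)<.008);A=np.c_[r[m],np.ones(m.sum())];k=np.linalg.lstsq(A,n[m],rcond=None)[0];th+=np.arctan(k[0])
print('side panel',th,m.sum(),k[1]*1000,np.percentile(r[m],[2,98]))
d=np.hypot(Q[:,1]-.0445,Q[:,2]-.161);mm=(abs(Q[:,0]-.109)<.006)&(d<.014);print('idx n',np.mean(n[mm])*1000,np.mean(r[mm]))
E
```

```text
y,z 0.0648 0.1271 r 0.1427 theta 1.0994
t 17.97 pos [0.539  0.1823 0.1831] F [-2.9  5.1  5.1] w 0.0094 | d cm [-0.02 -0.    0.3 ] rot [ 0.001 -0.001  0.003]
tool x [-0.979  0.202  0.001] tool y [0.202 0.979 0.001]
panel theta 1.0888 n 545 off mm 1.26 resid 1.33 rspan [0.013 0.087]
panel theta 1.0841 n 333 off mm 1.69 resid 1.34 rspan [0.013 0.087]
idx top 22 [108.1  44.8 160. ] 1.0860996204713298
idx side 39 [108.   45.4 159.3] 1.0766087379369151
panel theta 1.0839 n 545 off mm 1.58 resid 1.42 rspan [0.014 0.087]
panel theta 1.0825 n 333 off mm 1.85 resid 1.41 rspan [0.014 0.087]
idx top 22 [108.2  44.6 159.7] 1.0857236136784756
idx side 38 [108.3  45.3 159.2] 1.0774475222339135
panel theta 1.0903 n 552 off mm 1.18 resid 1.42 rspan [0.014 0.087]
panel theta 1.0819 n 341 off mm 1.85 resid 1.49 rspan [0.015 0.087]
idx top 22 [108.3  44.7 159.3] 1.0836571683698648
idx side 38 [108.2  45.4 159.4] 1.0773492891794587
side panel 1.0887815976267128 404 -1.3840363780547877 [0.0132664  0.05932792]
idx n -1.0952251586338084 0.09579670184841035
```

View pics/L2s.png

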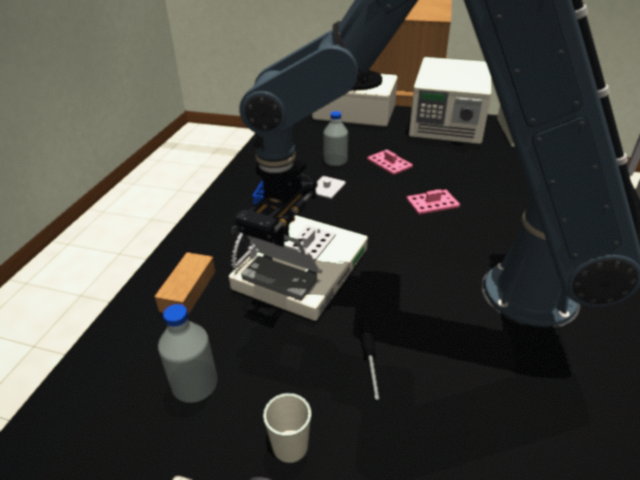

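```bash
python3 -c "
from h import *
shield(1.085);print(robot.hand_in())"
```

```text
y,z 0.0648 0.1271 r 0.1427 theta 1.0994
t 18.27 pos [0.539  0.1823 0.1831] F [-2.   4.8  5. ] w 0.0091 | d cm [-0.02  0.06  0.33] rot [ 0.001 -0.001  0.003]
tool x [-0.979  0.202  0.001] tool y [0.202 0.979 0.001]
the job is handed in; nothing more can be done
None
```

I seated the ribbed plate over both pins and let go of it. I then swung the shield up by its bow handle and handed in at 18.3 s, still gripping the bar.

**Plate:** There was no side load on the way down. Contact came only at deck height, at about 12 N, and afterwards the side picture showed a pin in each hole. The plate slipped about 4 mm in the grip when lifted, because the fingers were still closing. I measured this and allowed for it.

**Shield against index arm:** The shield ended within about 0.01 rad of the index arm by most readings, but they disagree slightly:

| What | How measured | Angle (rad) |
|---|---|---|
| Shield | panel depth, top camera | 1.082–1.090 |
| Shield | panel depth, side camera | 1.089 |
| Shield | raw arm position | 1.099 |
| Index arm | top camera | 1.086 |
| Index arm | side camera | 1.077 |

- **Arm reading:** it is high because the bar sits about 2.6 mm off the assumed height in the grip. Allowing for that puts it close to 1.09.
- **Index arm:** correcting each camera for its own offset gives 1.097 (top) and 1.066 (side). They average to about 1.08 either way.

**Grip and surroundings:** At hand-in the wrist force was steady at about 7 N. I never touched the index arm, and its readings did not change. The last side picture showed nothing else disturbed.

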